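# Tighten the pump's outlet coupling, by hand and then by wrench

### The arm

A 7-joint arm with a two-finger parallel gripper is mounted at the origin on the work surface. World frame = base frame: x ahead of the robot, y to its left, z up, the work surface at z = 0. Lengths are in m, angles in rad, forces in N, time in s.
With the tool pointing down it reaches from about 0.4 to 0.875 m from the base axis. Payload 6.5 kg.
Tool frame: the origin (TCP) lies at the very end of the fingers, on their centre line; the grasp point (between the pads) lies 19 mm behind it; z points along the fingers, x is the direction in which the jaws open and shut, and the axes are right-handed (so a half turn about z gives the same grasp; the last joint's range is limited). The gripper opens to 85 mm and grips with 20 to 120 N. Pads are 22 mm wide; open, the fingers measure 114 mm over their backs; the gripper's body (76 mm by 85 mm) begins 54 mm behind the grasp point. The pads swing forward as they close: fully open they stand 13 mm farther back than shut.
Start: joints at [-1.406, 0.536, -0.004, 1.538, 0.003, 1.067, -0.071], TCP at [0.149, 0.633, 0.231] pointing down, gripper open.
Joint ranges: [-2.7, 2.7], [-0.37, 2.16], [-1.27, 1.26], [0.24, 2.4], [-1.31, 4.45], [0.19, 1.91], [-2.76, 2.76]. Speed limits (rad/s): [2.39, 2.39, 3.14, 3.14, 3.14, 3.14, 3.14].

### API

Orientations are given as a unit quaternion [x, y, z, w].
In Python, from plant import get_state, camera, finish_job, recognise, mark_of gives the robot as it stands. The module is installed in compiled form; this text tells all that it offers.
- The arm moves only by the shell command python3 -m pendant 'ROWS' [FORCE]. ROWS is a JSON object of lists of equal length, an entry for each row: "travel": the shift along the tool's x, y, z in units of 0.25 m (1.0 is 0.25 m), a list of three; "delta_rot": the turn, a rotation vector about the tool's x, y, z in units of 90 degrees (1.0 is 90 degrees), a list of three; "hand": the opening, from -1 (shut) to 1 (fully open). In form: {"travel": [[dx, dy, dz], ...], "delta_rot": [[rx, ry, rz], ...], "hand": [hand, ...]}. A call has 1 to 20 rows; each row is the pose to reach, as a shift and turn from the pose measured when the call began, along the tool's axes at that moment; what a row does not reach only later rows make up. A row lasts 1/12 s, in which the tool goes at most 41.7 mm and 7.16 degrees, less where a joint would pass 70% of its speed; a pose out of reach is approached as far as the arm can. A call with a number of a shift or a turn outside -1 to 1 is refused whole. A call with a gripper value outside its range is refused whole. The fingers move at their own pace and stop on an object; FORCE is the grip in N (left out, the last holds). Time passes only in rows, so rows that repeat a pose let the fingers close. It gives the time, the measured TCP pose, the force and the opening at its end, in the units of the state.
- get_state(): the state, without advancing time (a new reading comes with each control period).
- camera(name): name is "scene" or "top"; returns a dict with "pixels" (420x560x3 uint8, blue, green, red), "vfov" (degrees; the focal length in pixels is half the picture's height over the tangent of half this angle, whatever the lens; pixels are square), "cx", "cy" (the principal point, pixels), "world_from_camera" (4x4, takes a point from camera to world coordinates). Camera axes: x right, y down, z forward; pixel columns grow to the right and rows downward; lengths in m; the calibration is good to about 2 mm. A picture is of the moment at which its call begins. There is no depth.
- finish_job(): hands the job in, once; it reports no verdict.
Trained networks look in the newest picture that a camera, given by its name, has taken for a name from the list of things; names that differ only in an ending like _2 or _b are one class to them, and where a whole thing is asked for, a point or a joint stands for the part that bears it (a point fixed in the world has none). Each returns a list of dicts, best first, with "score" (0 to 1); they miss things now and then, are a little off and sometimes report something else, mostly with a low value. They report only what shows in the picture. A call takes as long as a camera call. They do not tell look-alikes from the thing itself.
- recognise(target, camera): "at" ([column, row] in pixels, amid what is visible of it).
- mark_of(target, camera): "at" ([column, row] in pixels: a listed point, or the origin of a listed thing).
The state is a dict: "t": time; "joint_pos": joint angles; "qd": joint speeds; "joint_efforts": joint torques, N m; "eef_pos": TCP position; "tool_rot": TCP orientation; "force": force on the tool from outside, world axes, zero at the start; "torque": the same for the moment, N m; "width": finger opening in m.
Only numpy, scipy, OpenCV 4.12 (cv2) and the standard library are available. Lean on these libraries where they do the work, as an engineer would, in place of code of your own. Each camera call takes 0.05 s, during which the arm holds its last target.

### The job

On the pump, take the loose brass coupling nut between the fingers and turn it clockwise until its white pointer stands at the short mark on the flange (hand-tight). Then use only the open-ended wrench to pull the nut on round to the long mark. Finally lay the wrench flat on the black mat again, without dropping it, and leave everything else on the table where it is.

Things in the scene. Friction and masses are not known exactly. Their poses are not given: they have to be found in the camera images.
- nut (a joint): Turn of the brass coupling nut, rad; grows clockwise seen from above (tightening). Starts loose, -1.15 to -0.75. 0: hand-tight, pointer at the short mark. 0.65: tight, pointer at the long mark; hard stop at 0.70. It takes about 0.24 N m to turn at first, 0.32 N m at 0 and 0.37 N m at 0.65. Stays where it is left.
- nut_centre (a point): Centre of the upright brass hexagon nut on the pump's outlet: 42 mm across flats, 48.5 over corners, 34 tall, centre 134 mm above the table. z up is the turning axis; x points through the corner with the white pointer (thin tab at the foot, line on top); corners every 60 degrees, flats face 30 degrees either side of a corner. A 29 mm pipe stub sticks up through it to 164 mm above the table.
- pump: Electric pump fixed to the table, base plate 160 x 330 mm. Origin on the table below the nut's axis, z up; motor (top at 107 mm) runs 225 mm along +y. Under the nut a dark flange, 110 mm across, top 114 mm above the table, bears two white radial marks: the short one (11 mm) 0.26 rad anticlockwise of the x axis, the long one (23 mm) 0.65 rad clockwise from the short one.
- wrench: Loose steel open-ended wrench, 199 mm long, 14 thick, 0.3 to 0.48 kg. Origin at mid-handle, half-way through its thickness, about its centre of mass; x points to the open jaw, z up. Handle 20 mm wide from x = -50 to +18 mm. Head 69 mm wide: two prongs 45 mm apart inside (0.13 rad play on the nut), tips at x = 104 mm, jaw floor at 59 mm. A 46 mm ring at the other end, to x = -96 mm.
- wrench_jaw (a point): Point in the wrench's jaw, 85 mm ahead of its origin, that lies on the nut's axis when the jaw is fully on the nut. The wrench's x axis must then lie along a line through two opposite corners of the nut, so that two flats are parallel to the prongs. The jaw can go on from the side or be lowered over the stub and nut from above.
- mat: Black rubber mat, 170 x 240 x 6 mm, fixed flat on the table to the right; the wrench starts on it. Origin at the centre of its underside, y along its long side; its top is 6 mm above the table.
- carton: Bystander: cardboard carton 130 x 90 x 60 mm. Origin under its centre.
- tape: Bystander: grey roll of tape lying flat, 100 mm across, 45 mm tall. Origin under its centre.
- tail: Bystander: spare brass hose tail standing on its 48 mm foot, 60 mm tall. Origin under its centre.
- leaflets: Bystander: stack of leaflets 110 x 150 x 30 mm. Origin under its centre.
- screwdriver: Bystander: screwdriver with a black handle, lying on the table. Origin under the middle of it.
Mind the look-alikes: they are no part of the job. Leave any pink look-alike of the wrench alone.

How it is judged:
By the outcome, as a careful person would: the job done as asked, in the order asked, and still so for the second after the job is handed in, with the robot touching nothing.
It also fails if it takes over 66 s, if anything falls off the work surface, if the arm or the gripper's body presses on something with over 40 N, if the wrist force passes 120 N, or if a joint passes its speed limit or range.

## Working session

There is one attempt and no reset: what is moved stays moved. The work goes in short steps, Python scripts to look and compute and a shell command to move; the robot and the scene stay as the last step left them, time stands still between calls to the robot, and variables do not carry over. Pictures are saved under pics/ and viewed, and the job is handed in when it is done.

```bash
mkdir -p pics; ls; cat > h.py <<'E'
import numpy as np, cv2
from scipy.spatial.transform import Rotation as R
from plant import *
def cam(n,fn=None):
    c=camera(n)
    if fn: cv2.imwrite('pics/'+fn,c['pixels'])
    return c
def f_of(c): return c['pixels'].shape[0]/2/np.tan(np.radians(c['vfov'])/2)
def ray(c,uv):
    f=f_of(c); T=np.array(c['world_from_camera'])
    d=T[:3,:3]@np.array([(uv[0]-c['cx'])/f,(uv[1]-c['cy'])/f,1]); return T[:3,3],d
def onz(c,uv,z):
    o,d=ray(c,uv); return o+d*(z-o[2])/d[2]
def proj(c,p):
    f=f_of(c); T=np.linalg.inv(np.array(c['world_from_camera'])); q=T[:3,:3]@np.array(p)+T[:3,3]
    return np.array([c['cx']+f*q[0]/q[2],c['cy']+f*q[1]/q[2]])
E
python3 - <<'E'
from h import *
print(get_state())
for n in('scene','top'):
    c=cam(n,n+'0.png'); print(n,c['vfov'],c['cx'],c['cy'],np.round(c['world_from_camera'],3).tolist())
    for t in['nut_centre','pump','wrench','wrench_jaw','mat','carton','tape','tail','leaflets','screwdriver']:
        print(t,[(np.round(m['at'],1).tolist(),round(m['score'],2)) for m in mark_of(t,n)])
E
```

```text
pics
{'t': 0.0, 'joint_pos': array([-1.40620867,  0.53715456, -0.00441769,  1.53885035,  0.002643  ,
        1.06727743, -0.07122143]), 'qd': array([-1.16650530e-03, -8.88874421e-04,  3.63220871e-04, -1.70885955e-05,
        1.22600725e-03,  4.62638754e-04,  1.78517737e-03]), 'joint_efforts': array([ 2.88654956e-04, -5.83437002e+01,  1.04858078e+00, -2.59097582e+01,
        1.22314956e-02,  9.76801675e-03, -1.15019904e-05]), 'eef_pos': array([0.14858562, 0.63216209, 0.23042969]), 'tool_rot': array([ 7.83802162e-01,  6.21010033e-01, -6.03408111e-04,  5.87825211e-04]), 'force': array([ 0.2224278 , -0.06538114, -0.36998091]), 'torque': array([0.02838689, 0.04448199, 0.04716706]), 'width': 0.08576092910432498}
scene 44.015820848499445 275.53382132498166 211.67384571487824 [[0.492, 0.694, -0.526, 1.177], [0.87, -0.387, 0.305, -0.446], [0.008, -0.608, -0.794, 1.092], [0.0, 0.0, 0.0, 1.0]]
nut_centre [([345.5, 179.9], 0.79), ([253.1, 204.9], 0.32)]
pump [([341.2, 215.0], 0.63)]
wrench [([210.5, 275.0], 0.96), ([324.4, 131.8], 0.67)]
wrench_jaw [([194.5, 246.8], 0.98), ([313.8, 153.9], 0.64)]
mat [([205.6, 270.2], 0.56)]
carton [([266.4, 330.2], 0.76)]
tape [([335.5, 314.6], 0.63), ([263.7, 330.2], 0.45)]
tail [([147.3, 220.8], 0.72), ([252.9, 204.0], 0.59)]
leaflets []
screwdriver [([185.6, 352.9], 0.82)]
top 44.21991852593914 286.00734442227133 205.28657991905308 [[0.022, -0.984, 0.178, 0.303], [-1.0, -0.023, 0.001, -0.076], [0.003, -0.178, -0.984, 1.203], [0.0, 0.0, 0.0, 1.0]]
nut_centre [([194.2, 177.5], 0.62)]
pump [([200.2, 188.7], 0.83)]
wrench [([365.6, 197.4], 0.8), ([143.8, 313.5], 0.71)]
wrench_jaw [([174.2, 286.2], 0.8), ([369.2, 233.8], 0.74)]
mat [([367.2, 205.0], 0.56)]
carton [([347.8, 118.3], 0.86)]
tape [([279.4, 104.2], 0.73)]
tail [([282.7, 253.6], 0.54)]
leaflets [([397.1, 293.9], 0.64), ([365.7, 233.2], 0.15)]
screwdriver [([417.1, 134.3], 0.63), ([345.8, 119.5], 0.34)]
```

View pics/scene0.png

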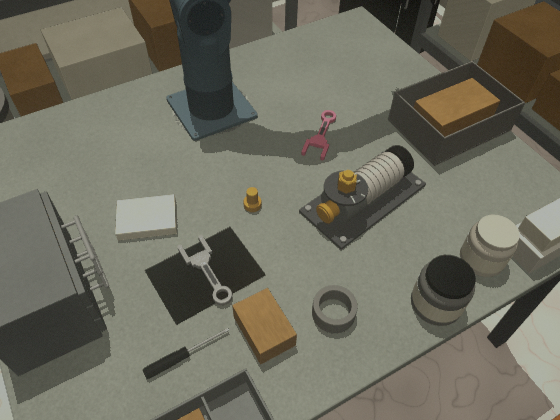

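View pics/top0.png

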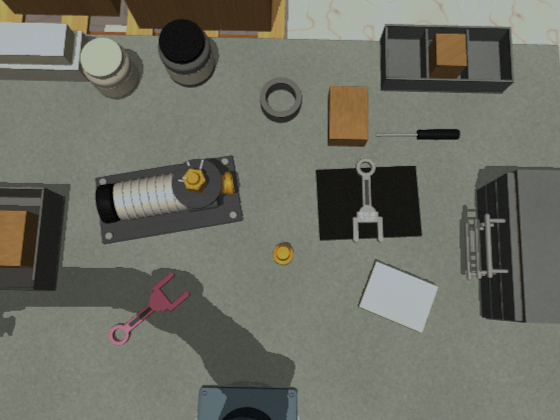

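The steel wrench lies on the mat (top px 367,197, jaw towards the robot). The pink look-alike is at (145,313) and the nut at (194,178). I'll zoom in on these.

```bash
python3 - <<'E'
from h import *
a=cv2.imread('pics/top0.png'); b=cv2.imread('pics/scene0.png')
z=lambda i,x,y,w,h,s: cv2.resize(i[y:y+h,x:x+w],None,fx=s,fy=s,interpolation=cv2.INTER_CUBIC)
cv2.imwrite('pics/z1.png',np.hstack([z(a,160,145,80,70,5),z(b,310,155,80,70,5)]))
cv2.imwrite('pics/z2.png',np.hstack([z(a,310,150,120,100,3.3),z(b,140,220,130,100,3.3)]))
E
```

```text
(no output)
```

View pics/z1.png

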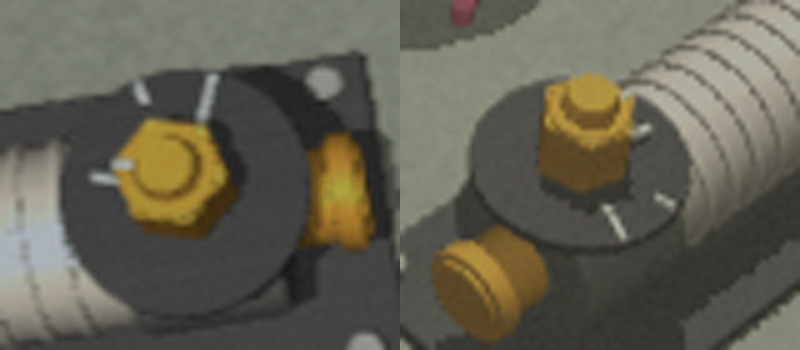

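View pics/z2.png

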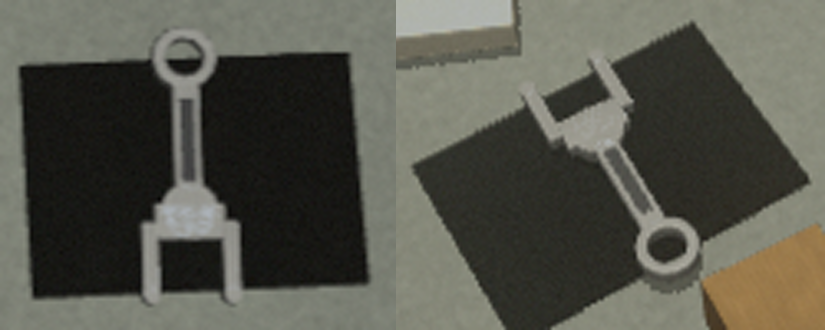

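```bash
cat > m0.py <<'E'
from h import *
def tri(ca,ua,cb,ub):
    o1,d1=ray(ca,ua);o2,d2=ray(cb,ub)
    d1/=np.linalg.norm(d1);d2/=np.linalg.norm(d2)
    t=np.linalg.lstsq(np.c_[d1,-d2],o2-o1,rcond=None)[0]
    p,q=o1+t[0]*d1,o2+t[1]*d2
    return (p+q)/2,np.linalg.norm(p-q)
T=lambda x,y:(160+(x+.5)/5-.5,145+(y+.5)/5-.5)
S=lambda x,y:(310+(x-400+.5)/5-.5,155+(y+.5)/5-.5)
E
python3 - <<'E'
from m0 import *
c=cam('top');s=cam('scene')
print('stub top',tri(c,T(165,163),s,S(588,88)),onz(c,T(165,163),.164),onz(s,S(588,88),.164))
for n,uv in dict(short_o=(137,83),short_i=(147,103),long_o=(213,78),long_i=(203,118),tab_o=(93,178),tab_i=(115,183),).items(): print(n,onz(c,T(*uv),.114))
for n,uv in dict(line_o=(115,167),line_i=(130,163)).items(): print(n,onz(c,T(*uv),.151))
for n,uv in dict(short_o=(675,205),short_i=(657,197),long_o=(623,238),long_i=(605,208)).items(): print('s',n,onz(s,S(*uv),.114))
# flange edge circle top cam
e=np.array([onz(c,T(*u),.114)[:2] for u in[(62,180),(95,95),(305,165),(280,100),(185,70),(300,230),(240,300),(150,305),(90,265)]])
A=np.c_[2*e,np.ones(len(e))];x=np.linalg.lstsq(A,(e**2).sum(1),rcond=None)[0];print('flange',x[:2],np.sqrt(x[2]+x[0]**2+x[1]**2))
W=lambda x,y:(310+(x+.5)/3.3-.5,150+(y+.5)/3.3-.5)
for n,uv in dict(ring=(184,59),tipL=(150,300),tipR=(233,300),handle_t=(187,95),handle_b=(189,182),floor=(191,237)).items(): print(n,onz(c,W(*uv),.020))
WS=lambda x,y:(140+(x-396+.5)/3.3-.5,220+(y+.5)/3.3-.5)
for n,uv in dict(ring=(667,245),tipA=(526,90),tipB=(595,55)).items(): print('s',n,onz(s,WS(*uv),.020))
for n,uv in dict(ring=((184,59),(667,245)),L=((150,300),(595,56)),Rr=((233,300),(526,90))).items(): print(n,tri(c,W(*uv[0]),s,WS(*uv[1])))
E
```

```text
stub top (array([0.54467277, 0.11760547, 0.16698958]), np.float64(0.0007795737461668512)) [0.54555124 0.11852738 0.164     ] [0.54254025 0.11902103 0.164     ]
short_o [0.59260857 0.14202197 0.114     ]
short_i [0.58375513 0.1371766  0.114     ]
long_o [0.59562115 0.10911613 0.114     ]
long_i [0.57762032 0.11253094 0.114     ]
tab_o [0.54986016 0.15861299 0.114     ]
tab_i [0.54786936 0.14899145 0.114     ]
line_o [0.54638948 0.14173255 0.151     ]
line_i [0.54824711 0.13557251 0.151     ]
s short_o [0.59208533 0.14343054 0.114     ]
s short_i [0.58368236 0.13868502 0.114     ]
s long_o [0.59667777 0.10954956 0.114     ]
s long_i [0.57704478 0.11256359 0.114     ]
flange [0.54729182 0.11882738] 0.05406108635034526
ring [ 0.61200687 -0.26049896  0.02      ]
tipL [ 0.43845909 -0.23595614  0.02      ]
tipR [ 0.43977883 -0.29380287  0.02      ]
handle_t [ 0.58564508 -0.26250616  0.02      ]
handle_b [ 0.5226832  -0.26358875  0.02      ]
floor [ 0.48348815 -0.264779    0.02      ]
s ring [ 0.61523378 -0.26072538  0.02      ]
s tipA [ 0.4465948  -0.29563984  0.02      ]
s tipB [ 0.44266371 -0.23749153  0.02      ]
ring (array([ 0.61313897, -0.26057806,  0.01640544]), np.float64(0.0010337273126177578))
L (array([ 0.43920108, -0.23673   ,  0.01375654]), np.float64(0.0001450643907963368))
Rr (array([ 0.44087032, -0.29489012,  0.01188786]), np.float64(0.0008546039913400767))
```

```bash
cat >> h.py <<'E'
def go(p,yaw):
    s=get_state(); r=R.from_quat(s['tool_rot']); y=np.radians(yaw)
    X=np.array([np.cos(y),np.sin(y),0]);Z=np.array([0,0,-1.]);Y=np.cross(Z,X)
    d=r.inv().apply(np.array(p)-s['eef_pos'])/.25
    rv=(r.inv()*R.from_matrix(np.c_[X,Y,Z])).as_rotvec()/(np.pi/2)
    print('travel',np.round(d,4),'rot',np.round(rv,4),'mm',round(1000*np.linalg.norm(d)*.25),'deg',round(90*np.linalg.norm(rv),1))
def st():
    s=get_state(); x=R.from_quat(s['tool_rot']).apply([1,0,0]);z=R.from_quat(s['tool_rot']).apply([0,0,1])
    print('t',round(s['t'],2),'p',np.round(s['eef_pos'],4),'yaw',round(np.degrees(np.arctan2(x[1],x[0])),2),'z',np.round(z,3),'F',np.round(s['force'],1),'M',np.round(s['torque'],2),'w',round(s['width'],4),'j',np.round(s['joint_pos'],2))
E
python3 - <<'E'
from h import *
st(); go([.546,.1185,.23],56); go([.36,.38,.24],66)
c=cam('top')
for u in[(185,45),(190,65),(107,60)]: print(onz(c,u,.15))
E
```

```text
t 1.2 p [0.1487 0.6328 0.2313] yaw 76.78 z [ 0.  0. -1.] F [ 0.9  0.4 -0.7] M [-0.01  0.05  0.02] w 0.0854 j [-1.41  0.54 -0.    1.54  0.    1.07 -0.07]
travel [-1.6391  2.0176  0.0051] rot [-0.     -0.      0.2309] mm 650 deg 20.8
travel [-0.791   1.0541 -0.0348] rot [ 0.     -0.      0.1198] mm 330 deg 10.8
[0.84567316 0.15406097 0.15      ]
[0.79911062 0.14050364 0.15      ]
[0.80641995 0.32190034 0.15      ]
```

```bash
python3 -m pendant '{"travel":[[-0.8,0.99,0],[-0.8,0.99,0],[-0.8,0.99,0],[-0.8,0.99,0],[-0.8,0.99,0],[-0.8,0.99,0],[-0.8,0.99,0],[-0.8,0.99,0]],"delta_rot":[[0,0,0.12],[0,0,0.12],[0,0,0.12],[0,0,0.12],[0,0,0.12],[0,0,0.12],[0,0,0.12],[0,0,0.12]],"hand":[1,1,1,1,1,1,1,1]}' 60; python3 -c "
from h import *
st(); go([.546,.1185,.23],56)"
```

```text
t: 1.92
eef_pos: [0.3467, 0.3775, 0.2316]
tool_rot: [0.84, 0.543, 0.0, 0.001]
force: [0.2, -0.5, -0.0]
width: 0.0855
t 1.92 p [0.3467 0.3775 0.2316] yaw 65.75 z [ 0.001 -0.001 -1.   ] F [ 0.2 -0.5 -0. ] M [-0.02 -0.02 -0.04] w 0.0855 j [-1.02  0.3   0.12  1.9  -0.04  0.94  0.27]
travel [-0.6169  1.1524  0.0083] rot [0.001  0.0002 0.1083] mm 327 deg 9.7
```

```bash
python3 -m pendant '{"travel":[[-0.52,1.0,0],[-0.52,1.0,0],[-0.52,1.0,0],[-0.52,1.0,0],[-0.52,1.0,0],[-0.52,1.0,0],[-0.52,1.0,0]],"delta_rot":[[0,0,0.108],[0,0,0.108],[0,0,0.108],[0,0,0.108],[0,0,0.108],[0,0,0.108],[0,0,0.108]],"hand":[1,1,1,1,1,1,1]}' 60; python3 -c "
from h import *
st(); go([.546,.1185,.23],56);go([.546,.1185,.122],56)"
```

```text
t: 2.5
eef_pos: [0.5227, 0.1536, 0.2324]
tool_rot: [0.883, 0.469, 0.001, 0.001]
force: [0.1, 1.1, 0.8]
width: 0.0854
t 2.5 p [0.5227 0.1536 0.2324] yaw 55.96 z [ 0.002 -0.001 -1.   ] F [0.1 1.1 0.8] M [ 0.   -0.06  0.05] w 0.0854 j [-0.59  0.36  0.28  1.83 -0.12  0.96  0.72]
travel [-0.0642  0.1558  0.01  ] rot [ 0.0016 -0.0002 -0.0005] mm 42 deg 0.1
travel [-0.0644  0.1547  0.442 ] rot [ 0.0016 -0.0002 -0.0005] mm 118 deg 0.1
```

```bash
python3 -m pendant '{"travel":[[-0.064,0.156,0],[-0.064,0.156,0],[-0.064,0.156,0.15],[-0.064,0.155,0.3],[-0.064,0.155,0.4],[-0.064,0.155,0.44],[-0.064,0.155,0.44],[-0.064,0.155,0.44]],"delta_rot":[[0,0,0],[0,0,0],[0,0,0],[0,0,0],[0,0,0],[0,0,0],[0,0,0],[0,0,0]],"hand":[1,1,1,1,1,1,1,1]}' 60; python3 -c "
from h import *
st();cam('scene','s1.png');cam('top','t1.png')"
```

```text
t: 3.17
eef_pos: [0.5466, 0.1187, 0.1232]
tool_rot: [0.883, 0.469, 0.001, 0.001]
force: [-0.7, 0.0, 0.8]
width: 0.0858
t 3.17 p [0.5466 0.1187 0.1232] yaw 55.96 z [ 0.003 -0.001 -1.   ] F [-0.7  0.   0.8] M [ 0.06  0.06 -0.04] w 0.0858 j [-0.49  0.54  0.25  1.88 -0.19  0.75  0.84]
```

View pics/s1.png

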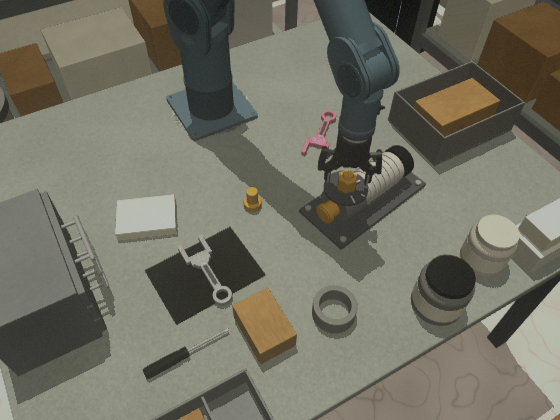

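The fingers straddle the nut at about px (347,180). Closing gently.

```bash
python3 -m pendant '{"travel":[[0,0,0],[0,0,0],[0,0,0],[0,0,0],[0,0,0],[0,0,0],[0,0,0],[0,0,0]],"delta_rot":[[0,0,0],[0,0,0],[0,0,0],[0,0,0],[0,0,0],[0,0,0],[0,0,0],[0,0,0]],"hand":[-1,-1,-1,-1,-1,-1,-1,-1]}' 40; python3 -c "
from h import *
st()"
```

```text
t: 3.93
eef_pos: [0.5478, 0.1188, 0.1254]
tool_rot: [0.883, 0.469, 0.003, 0.001]
force: [-1.6, -0.3, 7.7]
width: 0.0415
t 3.93 p [0.5478 0.1188 0.1254] yaw 55.94 z [ 0.006  0.    -1.   ] F [-1.6 -0.3  7.7] M [-0.2   0.54 -0.04] w 0.0415 j [-0.49  0.53  0.25  1.88 -0.19  0.75  0.84]
```

```bash
python3 -m pendant '{"travel":[[0,0,0],[0,0,0],[0,0,0],[0,0,0],[0,0,0],[0,0,0],[0,0,0],[0,0,0],[0,0,0],[0,0,0],[0,0,0],[0,0,0],[0,0,0],[0,0,0],[0,0,0]],"delta_rot":[[0,0,0.05],[0,0,0.1],[0,0,0.15],[0,0,0.2],[0,0,0.25],[0,0,0.3],[0,0,0.35],[0,0,0.4],[0,0,0.45],[0,0,0.5],[0,0,0.55],[0,0,0.6],[0,0,0.62],[0,0,0.62],[0,0,0.62]],"hand":[-1,-1,-1,-1,-1,-1,-1,-1,-1,-1,-1,-1,-1,-1,-1]}' 60; python3 -c "
from h import *
st();a=cam('top','t2.png')['pixels'];b=cam('scene','s2.png')['pixels']
z=lambda i,x,y,w,h,s: cv2.resize(i[y:y+h,x:x+w],None,fx=s,fy=s,interpolation=cv2.INTER_CUBIC)
cv2.imwrite('pics/z3.png',np.hstack([z(a,160,145,80,70,5),z(b,310,155,80,70,5)]))"
```

```text
t: 5.18
eef_pos: [0.5459, 0.1178, 0.1255]
tool_rot: [1.0, 0.001, 0.001, 0.0]
force: [-6.9, -2.0, 6.9]
width: 0.0409
t 5.18 p [0.5459 0.1178 0.1255] yaw 0.09 z [ 0.002 -0.001 -1.   ] F [-6.9 -2.   6.9] M [-0.62  1.4  -0.07] w 0.0409 j [-0.67  0.57  0.51  1.89 -0.38  0.78  0.04]
```

View pics/z3.png

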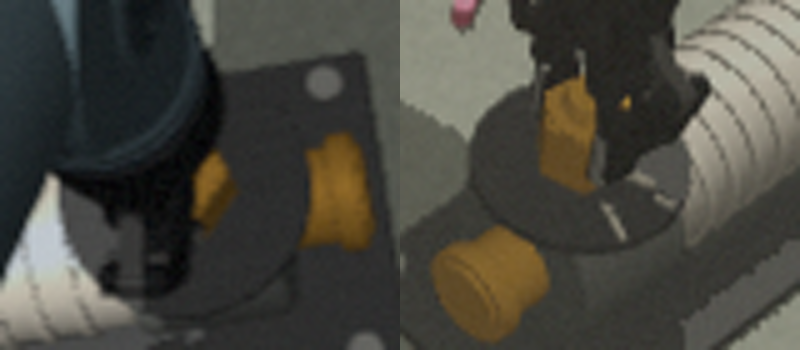

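```bash
python3 -m pendant '{"travel":[[0,0,0],[0,0,0],[0,0,0],[0,0,0]],"delta_rot":[[0,0,0.02],[0,0,0.03],[0,0,0.03],[0,0,0.03]],"hand":[-1,-1,-1,-1]}' 60; python3 -c "
from h import *
st()"; python3 -m pendant '{"travel":[[0,0,0],[0,0,0],[0,0,0],[0,0,0],[0,0,-0.3],[0,0,-0.4],[0,0,-0.4]],"delta_rot":[[0,0,0],[0,0,0],[0,0,0],[0,0,0],[0,0,0],[0,0,0],[0,0,0]],"hand":[1,1,1,1,1,1,1]}'; python3 -c "
from h import *
st();a=cam('top','t2b.png')['pixels'];b=cam('scene','s2b.png')['pixels']
z=lambda i,x,y,w,h,s: cv2.resize(i[y:y+h,x:x+w],None,fx=s,fy=s,interpolation=cv2.INTER_CUBIC)
cv2.imwrite('pics/z3b.png',np.hstack([z(a,160,145,80,70,5),z(b,310,155,80,70,5)]))"
```

```text
t: 5.62
eef_pos: [0.5457, 0.1178, 0.1255]
tool_rot: [1.0, -0.023, 0.001, 0.0]
force: [-1.9, 0.1, 1.3]
width: 0.0408
t 5.62 p [0.5457 0.1178 0.1255] yaw -2.6 z [ 0.001 -0.001 -1.   ] F [-1.9  0.1  1.3] M [-0.2   0.08 -0.1 ] w 0.0408 j [-0.68  0.57  0.52  1.89 -0.39  0.78  0.01]
t: 6.2
eef_pos: [0.5479, 0.1176, 0.2301]
tool_rot: [1.0, -0.023, 0.004, -0.0]
force: [1.4, -1.4, 0.5]
width: 0.0857
t 6.2 p [0.5479 0.1176 0.2301] yaw -2.65 z [ 0.007  0.001 -1.   ] F [ 1.4 -1.4  0.5] M [ 0.02 -0.08 -0.03] w 0.0857 j [-0.75  0.43  0.6   1.81 -0.29  0.98 -0.08]
```

View pics/z3b.png

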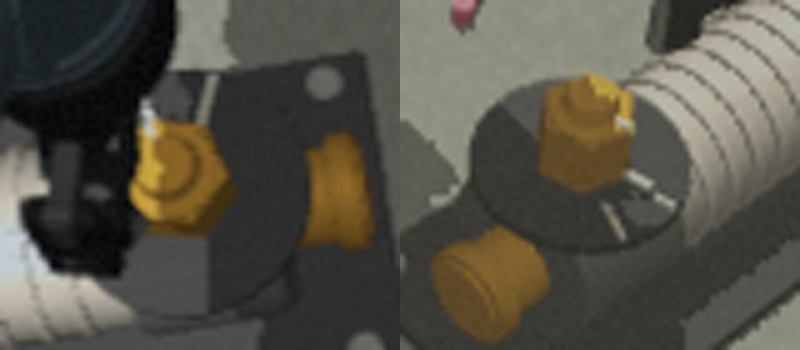

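```bash
python3 - <<'E'
from h import *
b=cv2.imread('pics/s2b.png');a=cv2.imread('pics/t2b.png')
z=lambda i,x,y,w,h,s: cv2.resize(i[y:y+h,x:x+w],None,fx=s,fy=s,interpolation=cv2.INTER_CUBIC)
cv2.imwrite('pics/z4.png',np.hstack([z(a,180,152,36,40,11),z(b,345,170,36,40,11)]))
E
```

```text
(no output)
```

View pics/z4.png

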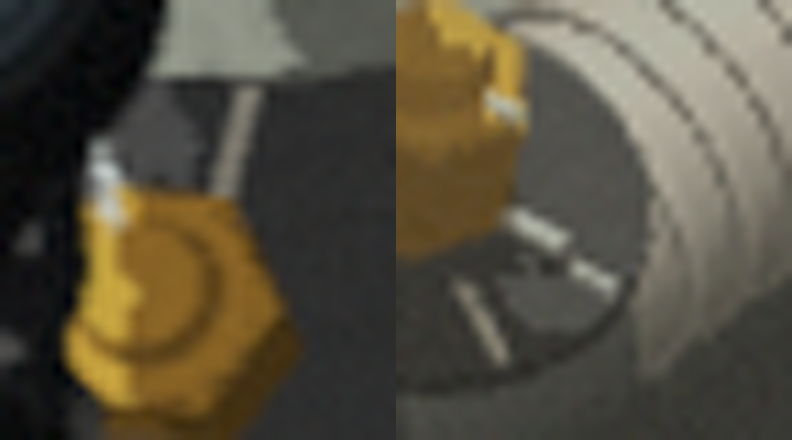

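```bash
python3 - <<'E'
from h import *
s=cam('scene');c=cam('top')
S=lambda x,y:(345+(x-396+.5)/11-.5,170+(y+.5)/11-.5)
T=lambda x,y:(180+(x+.5)/11-.5,152+(y+.5)/11-.5)
C=np.array([.546,.1182])
def pr(n,p):
    d=p[:2]-C;print(n,np.round(p,4),np.degrees(np.arctan2(d[1],d[0])).round(1),np.hypot(*d).round(4))
for z in(.114,.117,.119):
    pr('tab_o',onz(s,S(565,246),z));pr('tab_i',onz(s,S(510,213),z))
pr('mk_i',onz(s,S(575,268),.114));pr('mk_o',onz(s,S(614,291),.114))
pr('line_o',onz(s,S(522,116),.151));pr('line_i',onz(s,S(487,97),.151))
pr('top line_o',onz(c,T(106,190),.151));pr('top line_i',onz(c,T(120,224),.151))
pr('top tab_o',onz(c,T(95,142),.117));pr('top tab_i',onz(c,T(108,185),.117))
pr('long_o',onz(c,T(253,90),.114));pr('long_i',onz(c,T(222,195),.114))
pr('s long_i',onz(s,S(462,285),.114));pr('s long_o',onz(s,S(505,362),.114))
E
```

```text
tab_o [0.5769 0.1402 0.114 ] 35.4 0.038
tab_i [0.5631 0.135  0.114 ] 44.4 0.0239
tab_o [0.5788 0.1384 0.117 ] 31.6 0.0385
tab_i [0.565  0.1332 0.117 ] 38.3 0.0242
tab_o [0.58   0.1372 0.119 ] 29.2 0.039
tab_i [0.5662 0.132  0.119 ] 34.3 0.0245
mk_i [0.5832 0.1385 0.114 ] 28.6 0.0424
mk_o [0.5928 0.1422 0.114 ] 27.1 0.0526
line_o [0.5649 0.1311 0.151 ] 34.3 0.0229
line_i [0.5566 0.1275 0.151 ] 41.3 0.0142
top line_o [0.5664 0.1291 0.151 ] 28.1 0.0232
top line_i [0.5598 0.1261 0.151 ] 29.6 0.0159
top tab_o [0.5846 0.1385 0.117 ] 27.7 0.0436
top tab_i [0.576  0.1354 0.117 ] 29.9 0.0345
long_o [0.5967 0.1084 0.114 ] -10.9 0.0516
long_i [0.5752 0.1134 0.114 ] -9.3 0.0296
s long_i [0.575  0.1138 0.114 ] -8.7 0.0294
s long_o [0.5976 0.1096 0.114 ] -9.4 0.0523
```

```bash
python3 -m pendant '{"travel":[[0,0.95,0],[0,0.95,0],[0,0.95,0],[0,0.95,0],[0,0.95,0],[0,0.95,0],[0,0.95,0]],"delta_rot":[[0,0,-0.55],[0,0,-0.55],[0,0,-0.55],[0,0,-0.55],[0,0,-0.55],[0,0,-0.55],[0,0,-0.55]],"hand":[1,1,1,1,1,1,1]}' 60; python3 -c "
from h import *
st(); go([.542,-.2628,.16],91.7)"
```

```text
t: 6.98
eef_pos: [0.5323, -0.1283, 0.2247]
tool_rot: [0.921, 0.39, -0.001, 0.002]
force: [0.4, -0.9, 0.2]
width: 0.0855
t 6.98 p [ 0.5323 -0.1283  0.2247] yaw 45.95 z [-0.    -0.004 -1.   ] F [ 0.4 -0.9  0.2] M [-0.07  0.05  0.01] w 0.0855 j [-0.21  0.39  0.47  1.84 -0.21  0.95  1.15]
travel [-0.3588  0.4014  0.261 ] rot [ 0.0008  0.0028 -0.5084] mm 150 deg 45.8
```

```bash
python3 -m pendant '{"travel":[[-0.36,0.4,0.26],[-0.36,0.4,0.26],[-0.36,0.4,0.26],[-0.36,0.4,0.26],[-0.36,0.4,0.26],[-0.36,0.4,0.26],[-0.36,0.4,0.26],[-0.36,0.4,0.26]],"delta_rot":[[0,0.003,-0.508],[0,0.003,-0.508],[0,0.003,-0.508],[0,0.003,-0.508],[0,0.003,-0.508],[0,0.003,-0.508],[0,0.003,-0.508],[0,0.003,-0.508]],"hand":[1,1,1,1,1,1,1,1]}' 60; python3 -c "
from h import *
st(); go([.542,-.2628,.011],91.7);a=cam('top','t3.png')['pixels'];b=cam('scene','s3.png')['pixels']
z=lambda i,x,y,w,h,s: cv2.resize(i[y:y+h,x:x+w],None,fx=s,fy=s,interpolation=cv2.INTER_CUBIC)
cv2.imwrite('pics/z5.png',np.hstack([z(a,160,145,80,70,5),z(b,310,155,80,70,5)]));cv2.imwrite('pics/z6.png',np.hstack([z(a,300,140,130,110,3),z(b,140,210,130,110,3)]))"
```

```text
t: 7.65
eef_pos: [0.5403, -0.2626, 0.1584]
tool_rot: [0.696, 0.718, 0.0, -0.001]
force: [-0.0, 0.2, 0.6]
width: 0.0852
t 7.65 p [ 0.5403 -0.2626  0.1584] yaw 91.75 z [-0.002  0.002 -1.   ] F [-0.   0.2  0.6] M [-0.08  0.02  0.04] w 0.0852 j [ 0.19  0.55  0.26  1.74 -0.17  0.87  2.13]
travel [-0.002   0.0076  0.5896] rot [-0.001  -0.001   0.0005] mm 147 deg 0.1
```

View pics/z5.png

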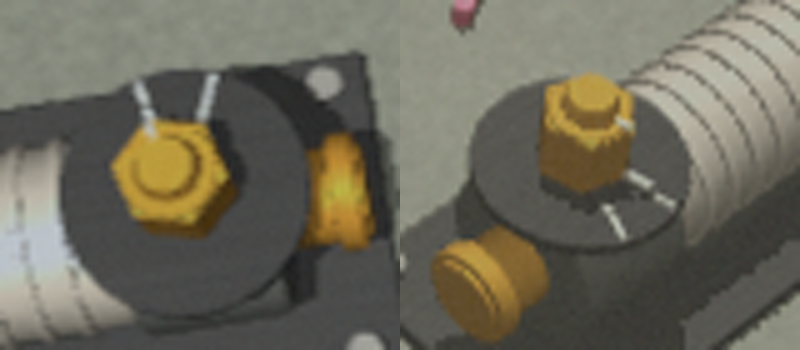

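View pics/z6.png

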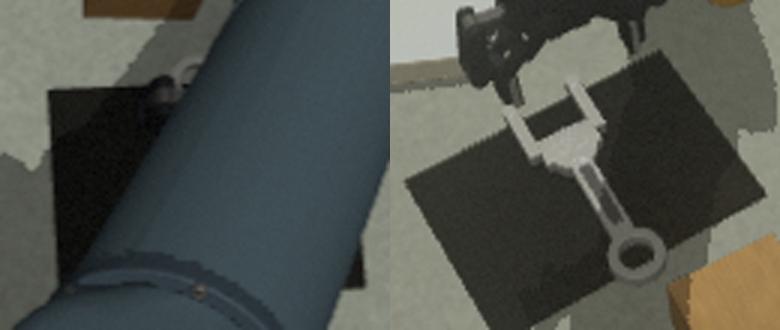

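```bash
python3 -m pendant '{"travel":[[0,0.006,0.15],[0,0.006,0.3],[0,0.006,0.45],[0,0.006,0.55],[0,0.006,0.58],[0,0.006,0.588],[0,0.006,0.588]],"delta_rot":[[0,0,0],[0,0,0],[0,0,0],[0,0,0],[0,0,0],[0,0,0],[0,0,0]],"hand":[1,1,1,1,1,1,1]}' 60; python3 -c "
from h import *
st();b=cam('scene')['pixels']
z=lambda i,x,y,w,h,s: cv2.resize(i[y:y+h,x:x+w],None,fx=s,fy=s,interpolation=cv2.INTER_CUBIC)
cv2.imwrite('pics/z7.png',z(b,140,190,130,130,4))"
```

```text
t: 8.33
eef_pos: [0.5425, -0.2624, 0.0125]
tool_rot: [0.698, 0.716, 0.0, -0.0]
force: [0.4, -0.3, 1.1]
width: 0.0852
t 8.33 p [ 0.5425 -0.2624  0.0125] yaw 91.5 z [-0.     0.001 -1.   ] F [ 0.4 -0.3  1.1] M [ 0.02  0.01 -0.05] w 0.0852 j [ 0.24  0.77  0.19  1.79 -0.24  0.61  2.17]
```

View pics/z7.png

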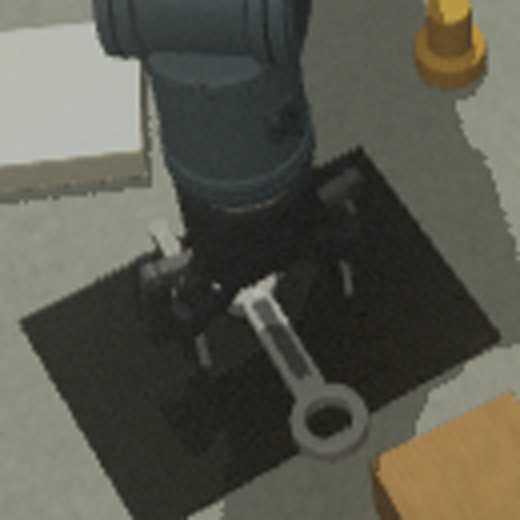

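```bash
python3 -m pendant '{"travel":[[0,0,0.016],[0,0,0.016],[0,0,0.016],[0,0,0.016],[0,0,0.016],[0,0,0.016],[0,0,0.016],[0,0,0.016],[0,0,0.016],[0,0,0.016],[0,0,0.016],[0,0,0.016]],"delta_rot":[[0,0,0],[0,0,0],[0,0,0],[0,0,0],[0,0,0],[0,0,0],[0,0,0],[0,0,0],[0,0,0],[0,0,0],[0,0,0],[0,0,0]],"hand":[-1,-1,-1,-1,-1,-1,-1,-1,-1,-1,-1,-1]}' 90; python3 -c "
from h import *
st()"
```

```text
t: 9.38
eef_pos: [0.5434, -0.2627, 0.0102]
tool_rot: [0.698, 0.716, 0.001, 0.001]
force: [-2.7, -0.1, 5.7]
width: 0.0173
t 9.38 p [ 0.5434 -0.2627  0.0102] yaw 91.5 z [ 0.002  0.    -1.   ] F [-2.7 -0.1  5.7] M [ 0.25  0.41 -0.04] w 0.0173 j [ 0.24  0.77  0.19  1.78 -0.24  0.61  2.17]
```

```bash
python3 -m pendant '{"travel":[[0,0,-0.08],[0,0,-0.2],[0,0,-0.35],[0,0,-0.5],[0,0,-0.65],[0,0,-0.72],[0,0,-0.72],[0,0,-0.72]],"delta_rot":[[0,0,0],[0,0,0],[0,0,0],[0,0,0],[0,0,0],[0,0,0],[0,0,0],[0,0,0]],"hand":[-1,-1,-1,-1,-1,-1,-1,-1]}' 110; python3 -c "
from h import *
st();b=cam('scene','s8.png')['pixels']
z=lambda i,x,y,w,h,s: cv2.resize(i[y:y+h,x:x+w],None,fx=s,fy=s,interpolation=cv2.INTER_CUBIC)
cv2.imwrite('pics/z8.png',z(b,130,130,150,150,4))"
```

```text
t: 10.05
eef_pos: [0.543, -0.2625, 0.1901]
tool_rot: [0.698, 0.716, 0.001, 0.001]
force: [-0.1, 0.7, -4.2]
width: 0.0164
t 10.05 p [ 0.543  -0.2625  0.1901] yaw 91.51 z [ 0.002  0.    -1.   ] F [-0.1  0.7 -4.2] M [0.01 0.06 0.03] w 0.0164 j [ 0.18  0.51  0.27  1.72 -0.17  0.93  2.11]
```

View pics/z8.png

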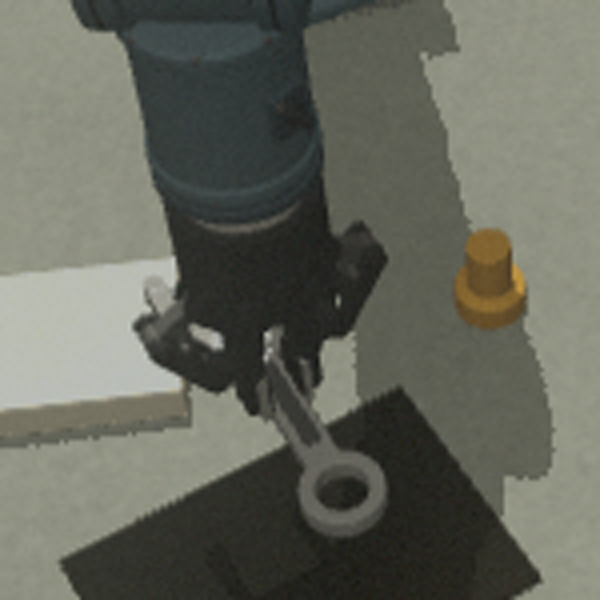

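```bash
python3 -c "
from h import *
go([.6639,.0446,.195],57.4)"
```

```text
travel [ 1.2128  0.5198 -0.0245] rot [-0.0008 -0.0007  0.3791] mm 330 deg 34.1
```

```bash
python3 -m pendant '{"travel":[[0.1,0.05,0],[0.22,0.1,0],[0.34,0.15,0],[0.46,0.2,0],[0.58,0.25,-0.01],[0.7,0.3,-0.02],[0.82,0.35,-0.02],[0.92,0.39,-0.02],[0.96,0.41,-0.02]],"delta_rot":[[0,0,0.03],[0,0,0.06],[0,0,0.1],[0,0,0.15],[0,0,0.2],[0,0,0.25],[0,0,0.29],[0,0,0.31],[0,0,0.32]],"hand":[-1,-1,-1,-1,-1,-1,-1,-1,-1]}' 110; python3 -c "
from h import *
st(); go([.6639,.0446,.195],57.4)"
```

```text
t: 10.85
eef_pos: [0.6375, -0.0126, 0.1903]
tool_rot: [0.853, 0.522, -0.001, -0.003]
force: [0.2, 1.1, -3.9]
width: 0.0163
t 10.85 p [ 0.6375 -0.0126  0.1903] yaw 62.97 z [-0.006  0.004 -1.   ] F [ 0.2  1.1 -3.9] M [ 0.01 -0.06  0.08] w 0.0163 j [-0.29  0.58  0.35  1.62 -0.23  0.99  1.24]
travel [ 0.2519 -0.01   -0.0184] rot [-0.0045 -0.0006  0.0619] mm 63 deg 5.6
```

```bash
python3 -m pendant '{"travel":[[0.1,0,-0.01],[0.2,-0.01,-0.02],[0.25,-0.01,-0.02],[0.252,-0.01,-0.02],[0.252,-0.01,-0.02]],"delta_rot":[[-0.002,0,0.03],[-0.004,0,0.06],[-0.004,0,0.062],[-0.004,0,0.062],[-0.004,0,0.062]],"hand":[-1,-1,-1,-1,-1]}' 110; python3 -c "
from h import *
st(); go([.6639,.0446,.131],57.4);a=cam('top','t9.png')['pixels'];b=cam('scene','s9.png')['pixels']
z=lambda i,x,y,w,h,s: cv2.resize(i[y:y+h,x:x+w],None,fx=s,fy=s,interpolation=cv2.INTER_CUBIC)
cv2.imwrite('pics/z9.png',np.hstack([z(a,160,95,100,120,4),z(b,290,145,100,120,4)]))"
```

```text
t: 11.27
eef_pos: [0.6626, 0.0451, 0.1927]
tool_rot: [0.877, 0.481, -0.002, -0.001]
force: [-0.2, 0.0, -4.8]
width: 0.0168
t 11.27 p [0.6626 0.0451 0.1927] yaw 57.53 z [-0.004  0.    -1.   ] F [-0.2  0.  -4.8] M [-0.12  0.02  0.02] w 0.0168 j [-0.38  0.63  0.37  1.54 -0.25  1.02  1.06]
travel [0.0017 0.0065 0.2469] rot [-0.0024  0.0014  0.0014] mm 62 deg 0.3
```

View pics/z9.png

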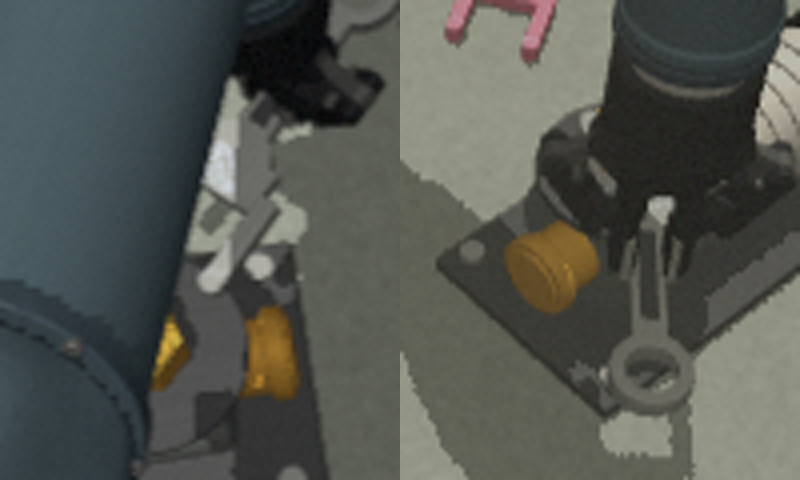

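```bash
python3 - <<'E'
from h import *
s=cam('scene');c=cam('top');q=get_state();p=q['eef_pos']
r=R.from_quat(q['tool_rot']).as_matrix()
ex=-r[:,1];ey=r[:,0]
print(ex)
# wrench x = tool yaw+90 ; tool y=(s,-c) => -tool y = (-s,c)= yaw+90
wy=np.cross([0,0,1],ex)
for z in(.003,.010):
  for x,y in[(.104,.0285),(.104,-.0285),(.098,.0285),(-.073,0)]:
    P=p+x*ex+y*wy+[0,0,z]; a=proj(c,P);b=proj(s,P)
    print(x,y,z,P.round(3),'top zoom',((a-[160,95])*4).round(0),'scene zoom',((b-[290,145])*4+[400,0]).round(0))
E
```

```text
[-0.84122275  0.54068677  0.00144874]
0.104 0.0285 0.003 [0.56  0.075 0.198] top zoom [208. 287.] scene zoom [589. 118.]
0.104 -0.0285 0.003 [0.591 0.123 0.198] top zoom [115. 225.] scene zoom [689. 122.]
0.098 0.0285 0.003 [0.565 0.072 0.198] top zoom [215. 277.] scene zoom [589. 126.]
-0.073 0 0.003 [0.725 0.003 0.198] top zoom [362. -20.] scene zoom [649. 375.]
0.104 0.0285 0.01 [0.56  0.075 0.205] top zoom [206. 283.] scene zoom [591. 110.]
0.104 -0.0285 0.01 [0.591 0.123 0.205] top zoom [113. 221.] scene zoom [691. 114.]
0.098 0.0285 0.01 [0.565 0.072 0.205] top zoom [213. 273.] scene zoom [591. 117.]
-0.073 0 0.01 [0.725 0.003 0.205] top zoom [361. -25.] scene zoom [651. 367.]
```

```bash
python3 -m pendant '{"travel":[[0.002,0.006,0.08],[0.002,0.006,0.16],[0.002,0.006,0.23],[0.002,0.006,0.247],[0.002,0.006,0.247]],"delta_rot":[[-0.002,0.001,0.001],[-0.002,0.001,0.001],[-0.002,0.001,0.001],[-0.002,0.001,0.001],[-0.002,0.001,0.001]],"hand":[-1,-1,-1,-1,-1]}' 110; python3 -c "
from h import *
st(); go([.546+.12*.8425,.120-.12*.5388,.131],57.4); go([.546+.086*.8425,.120-.086*.5388,.131],57.4);b=cam('scene','s10.png')['pixels'];a=cam('top')['pixels']
z=lambda i,x,y,w,h,s: cv2.resize(i[y:y+h,x:x+w],None,fx=s,fy=s,interpolation=cv2.INTER_CUBIC)
cv2.imwrite('pics/z10.png',np.hstack([z(a,160,95,100,120,4),z(b,290,145,100,120,4)]))"
```

```text
t: 11.88
eef_pos: [0.6632, 0.0412, 0.1315]
tool_rot: [0.878, 0.478, -0.001, 0.0]
force: [0.9, 0.7, -3.9]
width: 0.0167
t 11.88 p [0.6632 0.0412 0.1315] yaw 57.12 z [-0.001 -0.001 -1.   ] F [ 0.9  0.7 -3.9] M [-0.02  0.01 -0.02] w 0.0167 j [-0.36  0.7   0.35  1.59 -0.28  0.91  1.08]
travel [ 0.0126 -0.0849  0.002 ] rot [-0.0005  0.001  -0.0032] mm 21 deg 0.3
travel [ 0.012  -0.2209  0.002 ] rot [-0.0005  0.001  -0.0032] mm 55 deg 0.3
```

View pics/z10.png

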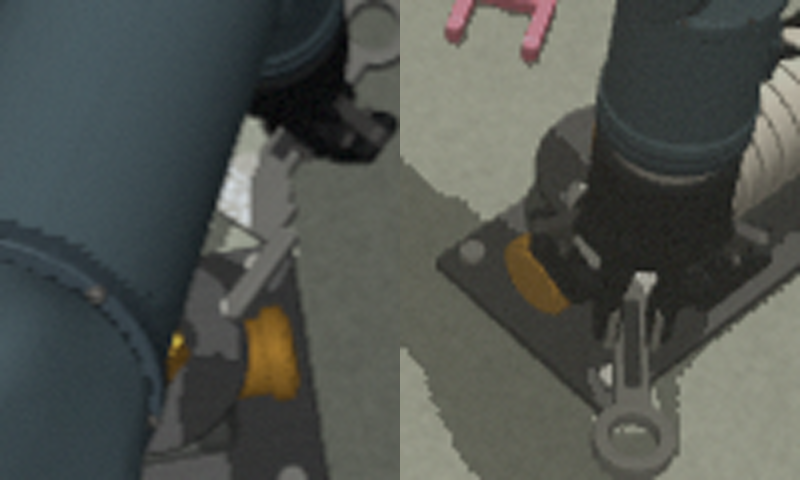

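```bash
python3 -m pendant '{"travel":[[0.012,-0.02,0.002],[0.012,-0.06,0.002],[0.012,-0.085,0.002],[0.012,-0.085,0.002],[0.012,-0.085,0.002]],"delta_rot":[[0,0,-0.003],[0,0,-0.003],[0,0,-0.003],[0,0,-0.003],[0,0,-0.003]],"hand":[-1,-1,-1,-1,-1]}' 110; python3 -c "
from h import *
st(); go([.546+.12*.8425,.120-.12*.5388,.131],57.4); go([.546+.086*.8425,.120-.086*.5388,.131],57.4)"
```

```text
t: 12.4
eef_pos: [0.6486, 0.0564, 0.1338]
tool_rot: [0.877, 0.481, 0.001, 0.001]
force: [-0.3, -0.5, -3.4]
width: 0.0163
t 12.4 p [0.6486 0.0564 0.1338] yaw 57.48 z [ 0.003 -0.    -1.   ] F [-0.3 -0.5 -3.4] M [-0.03 -0.04 -0.06] w 0.0163 j [-0.39  0.67  0.35  1.63 -0.28  0.89  1.06]
travel [-0.007  -0.0028  0.011 ] rot [ 0.0018 -0.0011  0.0008] mm 3 deg 0.2
travel [-0.0068 -0.1388  0.0107] rot [ 0.0018 -0.0011  0.0008] mm 35 deg 0.2
```

```bash
python3 -m pendant '{"travel":[[-0.0068,-0.003,0.011],[-0.0068,-0.003,0.011],[-0.0068,-0.003,0.011]],"delta_rot":[[0.002,-0.001,0.001],[0.002,-0.001,0.001],[0.002,-0.001,0.001]],"hand":[-1,-1,-1]}' 110; python3 -c "
from h import *
st(); go([.546+.086*.8425,.120-.086*.5388,.131],57.4)"
```

```text
t: 12.65
eef_pos: [0.647, 0.055, 0.1308]
tool_rot: [0.877, 0.48, -0.0, -0.0]
force: [-0.8, -0.1, -4.3]
width: 0.0165
t 12.65 p [0.647  0.055  0.1308] yaw 57.36 z [-0.  0. -1.] F [-0.8 -0.1 -4.3] M [-0.05 -0.05 -0.  ] w 0.0165 j [-0.39  0.67  0.35  1.63 -0.28  0.89  1.06]
travel [ 0.0012 -0.1366 -0.0007] rot [-0.0002  0.0001 -0.0004] mm 34 deg 0.0
```

Position is now on target. I'll advance slowly onto the nut.

```bash
python3 -m pendant '{"travel":[[0.001,-0.02,0],[0.001,-0.04,0],[0.001,-0.06,0],[0.001,-0.07,0],[0.001,-0.07,0]],"delta_rot":[[0,0,0],[0,0,0],[0,0,0],[0,0,0],[0,0,0]],"hand":[-1,-1,-1,-1,-1]}' 110; python3 -c "
from h import *
st(); go([.546+.086*.8425,.120-.086*.5388,.131],57.4)"
```

```text
t: 13.07
eef_pos: [0.6317, 0.0656, 0.1308]
tool_rot: [0.877, 0.48, -0.0, -0.001]
force: [-0.5, -0.2, -4.3]
width: 0.0164
t 13.07 p [0.6317 0.0656 0.1308] yaw 57.42 z [-0.001  0.001 -1.   ] F [-0.5 -0.2 -4.3] M [-0.03 -0.01  0.03] w 0.0164 j [-0.41  0.65  0.35  1.67 -0.27  0.87  1.05]
travel [-0.0012 -0.0619 -0.0008] rot [-0.0008  0.0001  0.0002] mm 15 deg 0.1
```

```bash
python3 -m pendant '{"travel":[[-0.001,-0.015,0],[-0.001,-0.03,0],[-0.001,-0.045,0],[-0.001,-0.06,0],[-0.001,-0.06,0],[-0.001,-0.06,0]],"delta_rot":[[0,0,0],[0,0,0],[0,0,0],[0,0,0],[0,0,0],[0,0,0]],"hand":[-1,-1,-1,-1,-1,-1]}' 110; python3 -c "
from h import *
st(); go([.546+.085*.8425,.120-.085*.5388,.131],57.4);b=cam('scene','s11.png')['pixels'];a=cam('top','t11.png')['pixels']
z=lambda i,x,y,w,h,s: cv2.resize(i[y:y+h,x:x+w],None,fx=s,fy=s,interpolation=cv2.INTER_CUBIC)
cv2.imwrite('pics/z11.png',np.hstack([z(a,160,95,100,120,4),z(b,290,145,100,120,4)]))"
```

```text
t: 13.57
eef_pos: [0.6187, 0.0737, 0.1308]
tool_rot: [0.877, 0.481, -0.0, -0.001]
force: [0.8, -1.0, -4.8]
width: 0.0163
t 13.57 p [0.6187 0.0737 0.1308] yaw 57.44 z [-0.001  0.001 -1.   ] F [ 0.8 -1.  -4.8] M [-0.02 -0.05 -0.01] w 0.0163 j [-0.44  0.63  0.35  1.7  -0.27  0.85  1.03]
travel [-0.0008 -0.0047 -0.0008] rot [-0.0009  0.      0.0005] mm 1 deg 0.1
```

View pics/z11.png

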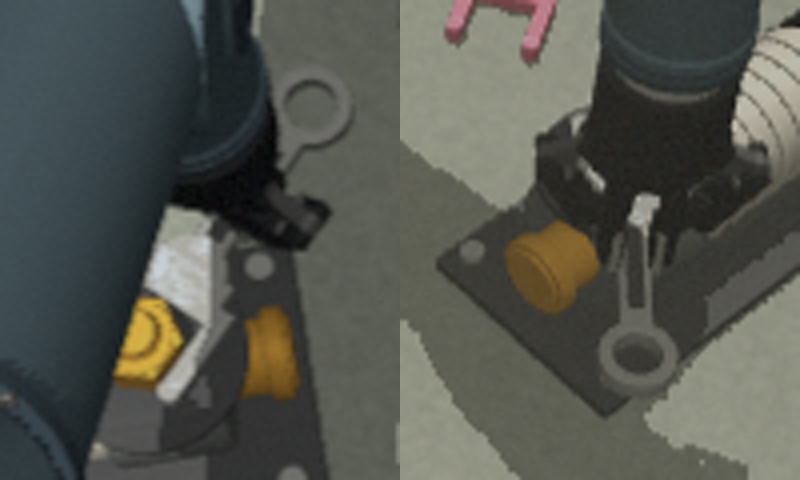

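```bash
python3 -m pendant '{"travel":[[-0.018,-0.0005,0],[-0.036,-0.002,0],[-0.054,-0.004,0],[-0.072,-0.0075,0],[-0.0895,-0.012,0],[-0.1067,-0.017,0],[-0.1237,-0.023,0],[-0.1404,-0.03,0],[-0.1567,-0.0376,0],[-0.1726,-0.046,0],[-0.1726,-0.046,0],[-0.1726,-0.046,0]],"delta_rot":[[0,0,0.0333],[0,0,0.0667],[0,0,0.1],[0,0,0.1333],[0,0,0.1667],[0,0,0.2],[0,0,0.2333],[0,0,0.2667],[0,0,0.3],[0,0,0.3333],[0,0,0.3333],[0,0,0.3333]],"hand":[-1,-1,-1,-1,-1,-1,-1,-1,-1,-1,-1,-1]}' 110; python3 -c "
from h import *
st();p=get_state()['eef_pos'];d=p[:2]-[.546,.12];print(np.hypot(*d),np.degrees(np.arctan2(d[1],d[0])));b=cam('scene','s12.png')['pixels'];a=cam('top','t12.png')['pixels']
z=lambda i,x,y,w,h,s: cv2.resize(i[y:y+h,x:x+w],None,fx=s,fy=s,interpolation=cv2.INTER_CUBIC)
cv2.imwrite('pics/z12.png',np.hstack([z(a,160,95,100,120,4),z(b,290,145,100,120,4)]))"
```

```text
t: 14.67
eef_pos: [0.5863, 0.0429, 0.131]
tool_rot: [0.971, 0.238, -0.0, -0.0]
force: [-0.5, -0.1, -4.5]
width: 0.0167
t 14.67 p [0.5863 0.0429 0.131 ] yaw 27.49 z [-0.001  0.    -1.   ] F [-0.5 -0.1 -4.5] M [-0.27  0.08  0.08] w 0.0167 j [-0.5   0.6   0.49  1.81 -0.37  0.82  0.64]
0.08699784923390023 -62.40707956175166
```

View pics/z12.png

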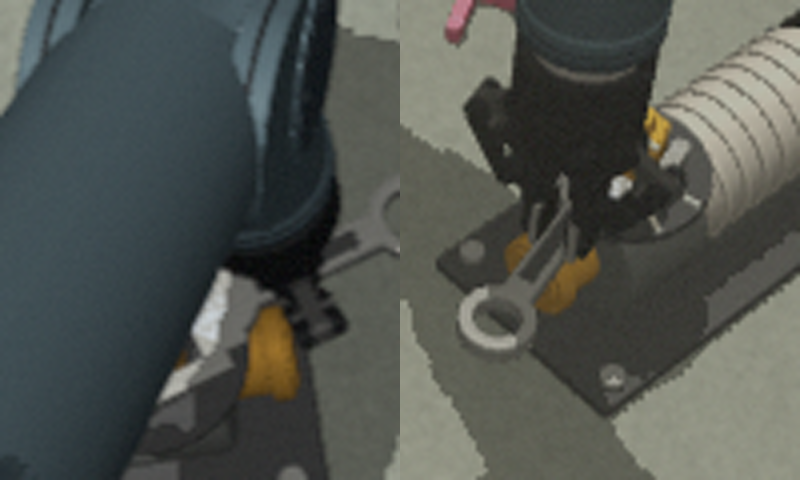

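```bash
python3 -m pendant '{"travel":[[-0.018,-0.0005,0],[-0.036,-0.002,0],[-0.051,-0.004,0],[-0.051,-0.004,0],[-0.051,-0.004,0]],"delta_rot":[[0,0,0.0333],[0,0,0.0667],[0,0,0.094],[0,0,0.094],[0,0,0.094]],"hand":[-1,-1,-1,-1,-1]}' 110; python3 -c "
from h import *
st();p=get_state()['eef_pos'];d=p[:2]-[.546,.12];print(np.hypot(*d),np.degrees(np.arctan2(d[1],d[0])));b=cam('scene','s13.png')['pixels'];a=cam('top','t13.png')['pixels']
z=lambda i,x,y,w,h,s: cv2.resize(i[y:y+h,x:x+w],None,fx=s,fy=s,interpolation=cv2.INTER_CUBIC)
cv2.imwrite('pics/z13.png',np.hstack([z(a,160,130,60,70,6),z(b,330,155,60,70,6)]))"
```

```text
t: 15.18
eef_pos: [0.5747, 0.0379, 0.131]
tool_rot: [0.986, 0.166, -0.0, -0.0]
force: [0.7, -0.6, -3.6]
width: 0.016
t 15.18 p [0.5747 0.0379 0.131 ] yaw 19.14 z [-0.001 -0.    -1.   ] F [ 0.7 -0.6 -3.6] M [-0.21 -0.03  0.08] w 0.016 j [-0.53  0.59  0.53  1.84 -0.4   0.82  0.53]
0.08696047036902362 -70.69555516842074
```

View pics/z13.png

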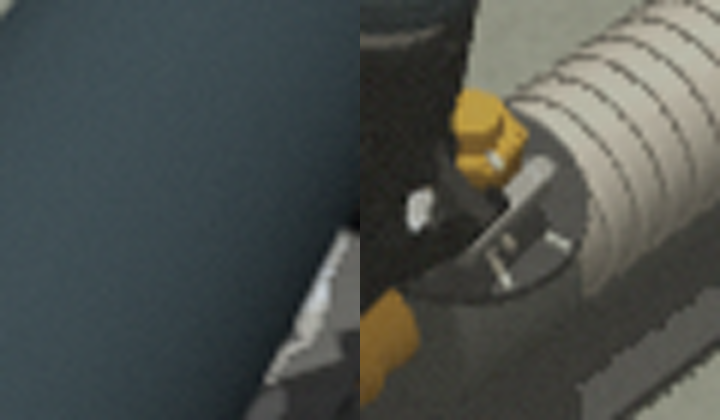

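```bash
python3 - <<'E'
from h import *
s=cam('scene');b=s['pixels']
cv2.imwrite('pics/z14.png',cv2.resize(b[172:208,340:376],None,fx=16,fy=16,interpolation=cv2.INTER_CUBIC))
E
```

```text
(no output)
```

View pics/z14.png

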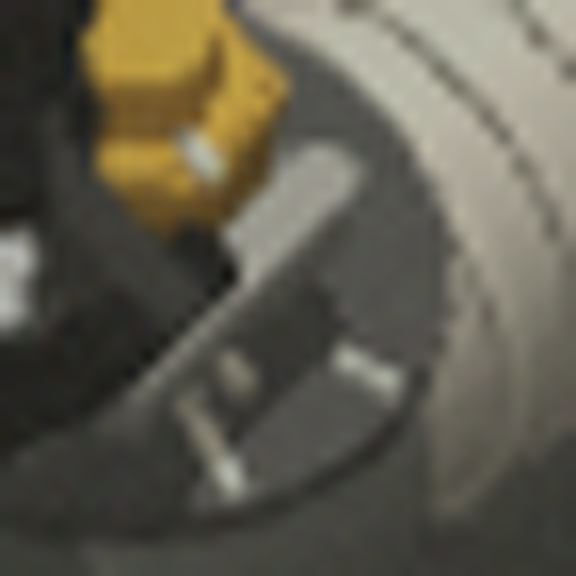

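```bash
python3 - <<'E'
from h import *
s=cam('scene')
S=lambda x,y:(340+(x+.5)/16-.5,172+(y+.5)/16-.5)
C=np.array([.5437,.1197])
def pr(n,uv,z):
    p=onz(s,S(*uv),z);d=p[:2]-C;print(n,np.degrees(np.arctan2(d[1],d[0])).round(1),np.hypot(*d).round(4))
pr('tab_o',(243,386),.117);pr('tab_o',(243,386),.119);pr('tab_mid',(230,365),.117)
pr('line_o',(215,175),.151);pr('line_i',(185,138),.151)
pr('long_i',(185,405),.114);pr('long_o',(235,490),.114);pr('short_o',(395,385),.114)
E
```

```text
tab_o 1.3 0.0387
tab_o -0.4 0.0399
tab_mid 2.5 0.0343
line_o 1.8 0.0239
line_i 3.6 0.0157
long_i -11.5 0.0363
long_o -10.7 0.0538
short_o 25.6 0.0531
```

```bash
python3 - <<'E'
from h import *
s=cam('scene');c=cam('top');q=get_state();p=q['eef_pos']
r=R.from_quat(q['tool_rot']).as_matrix();ex=-r[:,1];wy=np.cross([0,0,1],ex)
im=s['pixels'].copy();it=c['pixels'].copy()
out=[]
for I,cc in((im,s),(it,c)):
    I=cv2.resize(I,None,fx=4,fy=4,interpolation=cv2.INTER_CUBIC)
    for x,y in[(.104,.0225),(.104,-.0225),(.104,.0345),(.104,-.0345),(.059,.0225),(.059,-.0225),(-.073,0),(0,0),(-.05,.01),(-.05,-.01)]:
        a=proj(cc,p+x*ex+y*wy+[0,0,.010])
        cv2.circle(I,tuple(int(v) for v in (a+.5)*4-.5),3,(0,0,255),-1)
    out.append(I)
cv2.imwrite('pics/z15.png',np.hstack([out[0][560:960,1160:1560],out[1][400:800,600:1000]]))
E
```

```text
(no output)
```

View pics/z15.png

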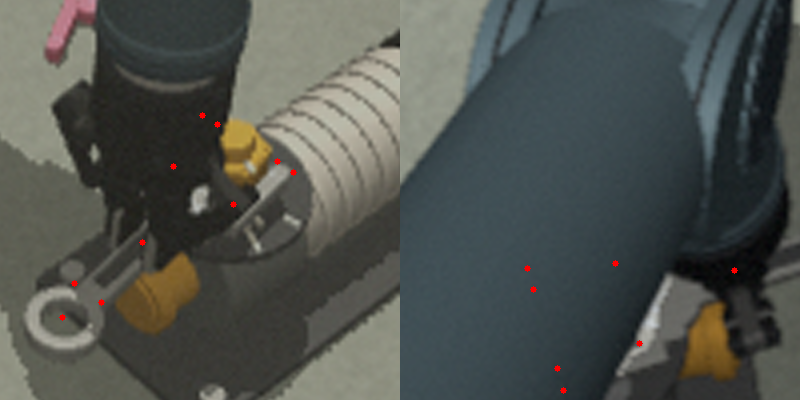

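```bash
python3 -m pendant '{"travel":[[-0.018,-0.0005,0],[-0.036,-0.002,0],[-0.036,-0.002,0],[-0.036,-0.002,0]],"delta_rot":[[0,0,0.0333],[0,0,0.0667],[0,0,0.0667],[0,0,0.0667]],"hand":[-1,-1,-1,-1]}' 110; python3 -c "
from h import *
st();p=get_state()['eef_pos'];d=p[:2]-[.546,.12];print(np.hypot(*d),np.degrees(np.arctan2(d[1],d[0])));s=cam('scene','s16.png');b=s['pixels']
cv2.imwrite('pics/z16.png',cv2.resize(b[172:208,340:376],None,fx=16,fy=16,interpolation=cv2.INTER_CUBIC))"
```

```text
t: 15.82
eef_pos: [0.566, 0.0354, 0.131]
tool_rot: [0.993, 0.115, -0.0, -0.0]
force: [0.2, -1.1, -3.6]
width: 0.0163
t 15.82 p [0.566  0.0354 0.131 ] yaw 13.15 z [-0.001 -0.    -1.   ] F [ 0.2 -1.1 -3.6] M [-0.24  0.    0.07] w 0.0163 j [-0.55  0.59  0.55  1.86 -0.41  0.81  0.45]
0.08693545988384868 -76.7053700421853
```

View pics/z16.png

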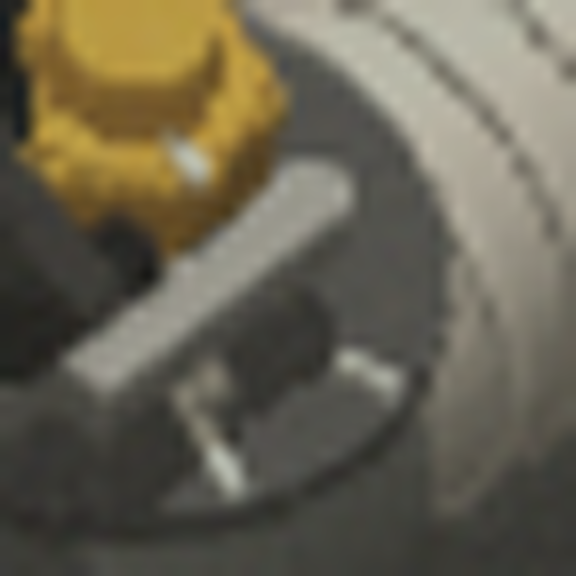

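```bash
cat > ang.py <<'E'
from h import *
def run(d,off=(340,172),k=16):
    s=cam('scene')
    S=lambda x,y:(off[0]+(x+.5)/k-.5,off[1]+(y+.5)/k-.5)
    C=np.array([.5437,.1197])
    for n,uv,z in d:
        p=onz(s,S(*uv),z);e=p[:2]-C;print(n,np.degrees(np.arctan2(e[1],e[0])).round(1),np.hypot(*e).round(4))
E
python3 -c "
from ang import *
run([('tab_o',(216,397),.117),('tab_mid',(205,375),.117),('line_o',(203,185),.151),('line_i',(168,135),.151),('long_i',(183,400),.114),('long_o',(236,492),.114)])"
```

```text
tab_o -5.9 0.0386
tab_mid -5.0 0.0342
line_o -4.5 0.0247
line_i -3.8 0.0139
long_i -11.3 0.0353
long_o -10.8 0.0542
```

```bash
python3 -m pendant '{"travel":[[-0.015,-0.0005,0],[-0.0303,-0.0013,0],[-0.0303,-0.0013,0],[-0.0303,-0.0013,0]],"delta_rot":[[0,0,0.028],[0,0,0.0556],[0,0,0.0556],[0,0,0.0556]],"hand":[-1,-1,-1,-1]}' 110; python3 -c "
from h import *
st();s=cam('scene','s17.png');b=s['pixels']
cv2.imwrite('pics/z17.png',cv2.resize(b[172:208,340:376],None,fx=16,fy=16,interpolation=cv2.INTER_CUBIC))"
```

```text
t: 16.25
eef_pos: [0.5588, 0.034, 0.131]
tool_rot: [0.997, 0.072, -0.0, 0.0]
force: [0.3, -1.3, -4.7]
width: 0.0165
t 16.25 p [0.5588 0.034  0.131 ] yaw 8.25 z [-0.001 -0.    -1.   ] F [ 0.3 -1.3 -4.7] M [-0.25 -0.1   0.1 ] w 0.0165 j [-0.57  0.58  0.58  1.88 -0.43  0.8   0.38]
```

View pics/z17.png

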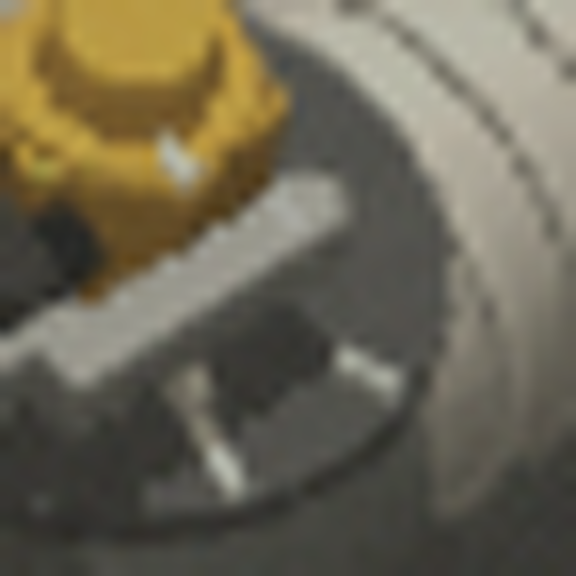

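```bash
python3 -c "
from ang import *
run([('tab_o',(198,402),.117),('tab_mid',(188,380),.117),('line_o',(188,187),.151),('line_i',(163,137),.151),('long_i',(185,400),.114),('long_o',(236,492),.114)])"
```

```text
tab_o -10.3 0.0385
tab_mid -9.7 0.0341
line_o -9.8 0.0242
line_i -7.4 0.014
long_i -10.9 0.0354
long_o -10.8 0.0542
```

```bash
python3 -m pendant '{"travel":[[-0.0043,0,0],[-0.0043,0,0],[-0.0043,0,0]],"delta_rot":[[0,0,0.008],[0,0,0.008],[0,0,0.008]],"hand":[-1,-1,-1]}' 110; python3 -c "
from h import *
st()"; python3 -m pendant '{"travel":[[0.024,-0.0007,0],[0.03,-0.0013,0],[0.03,-0.0013,0],[0.03,-0.0013,0]],"delta_rot":[[0,0,-0.044],[0,0,-0.0556],[0,0,-0.0556],[0,0,-0.0556]],"hand":[-1,-1,-1,-1]}' 110; python3 -c "
from h import *
st();s=cam('scene','s18.png');b=s['pixels']
cv2.imwrite('pics/z18.png',cv2.resize(b[172:208,340:376],None,fx=16,fy=16,interpolation=cv2.INTER_CUBIC))"
```

```text
t: 16.6
eef_pos: [0.5579, 0.0339, 0.131]
tool_rot: [0.998, 0.066, -0.0, 0.0]
force: [1.8, -1.3, -5.0]
width: 0.0167
t 16.6 p [0.5579 0.0339 0.131 ] yaw 7.53 z [-0.001 -0.    -1.   ] F [ 1.8 -1.3 -5. ] M [-0.23 -0.25  0.24] w 0.0167 j [-0.57  0.58  0.58  1.89 -0.43  0.8   0.37]
t: 16.93
eef_pos: [0.565, 0.0353, 0.1308]
tool_rot: [0.994, 0.108, -0.001, -0.0]
force: [-0.4, -0.1, -5.0]
width: 0.0167
t 16.93 p [0.565  0.0353 0.1308] yaw 12.45 z [-0.001  0.    -1.   ] F [-0.4 -0.1 -5. ] M [-0.1  -0.01 -0.03] w 0.0167 j [-0.55  0.59  0.56  1.87 -0.42  0.81  0.44]
```

View pics/z18.png

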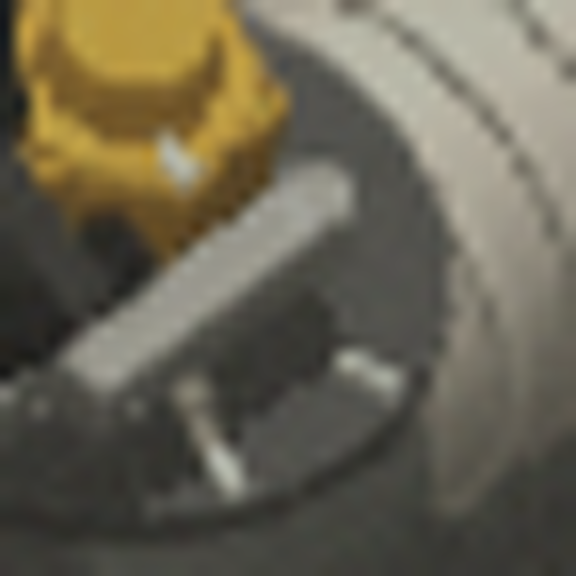

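```bash
python3 -m pendant '{"travel":[[0.021,-0.0006,0],[0.021,-0.0006,0],[0.021,-0.0006,0]],"delta_rot":[[0,0,-0.039],[0,0,-0.039],[0,0,-0.039]],"hand":[-1,-1,-1]}' 110; python3 -c "
from h import *
st()
p=get_state()['eef_pos'];d=p[:2]-[.546,.12];print(np.hypot(*d),np.degrees(np.arctan2(d[1],d[0])))";python3 -m pendant '{"travel":[[0,0.02,0],[0,0.05,0],[0,0.08,0],[0,0.08,0]],"delta_rot":[[0,0,0],[0,0,0],[0,0,0],[0,0,0]],"hand":[-1,-1,-1,-1]}' 110; python3 -c "
from h import *
st()
p=get_state()['eef_pos'];d=p[:2]-[.546,.12];print(np.hypot(*d),np.degrees(np.arctan2(d[1],d[0])))"
```

```text
t: 17.23
eef_pos: [0.5701, 0.0366, 0.1309]
tool_rot: [0.99, 0.138, -0.001, -0.0]
force: [-0.8, 0.4, -5.0]
width: 0.0166
t 17.23 p [0.5701 0.0366 0.1309] yaw 15.85 z [-0.001  0.    -1.   ] F [-0.8  0.4 -5. ] M [-0.05 -0.   -0.01] w 0.0166 j [-0.54  0.59  0.54  1.85 -0.41  0.81  0.49]
0.08678495828339104 -73.91002687285362
t: 17.57
eef_pos: [0.5759, 0.0142, 0.1311]
tool_rot: [0.991, 0.136, -0.0, 0.001]
force: [0.1, -0.7, -4.3]
width: 0.0164
t 17.57 p [0.5759 0.0142 0.1311] yaw 15.65 z [-0.    -0.001 -1.   ] F [ 0.1 -0.7 -4.3] M [-0.12 -0.01 -0.03] w 0.0164 j [-0.5   0.6   0.54  1.84 -0.41  0.82  0.52]
0.10991947042072805 -74.20506186530088
```

Free with no forces. I'll retract further, then raise and check the nut.

```bash
python3 -m pendant '{"travel":[[0,0.05,0],[0,0.1,0],[0,0.14,0],[0,0.18,-0.05],[0,0.25,-0.15],[0,0.3,-0.25],[0,0.3,-0.28],[0,0.3,-0.28]],"delta_rot":[[0,0,0],[0,0,0],[0,0,0],[0,0,0],[0,0,0],[0,0,0],[0,0,0],[0,0,0]],"hand":[-1,-1,-1,-1,-1,-1,-1,-1]}' 110; python3 -c "
from h import *
st();go([.5434,-.2627,.10],91.5);a=cam('top','t19.png')['pixels'];b=cam('scene','s19.png')['pixels']
cv2.imwrite('pics/z19.png',np.hstack([cv2.resize(i,None,fx=10,fy=10,interpolation=cv2.INTER_CUBIC) for i in(a[155:195,175:215],b[170:210,340:380])]))"
```

```text
t: 18.23
eef_pos: [0.5977, -0.0595, 0.2034]
tool_rot: [0.991, 0.135, 0.002, 0.001]
force: [0.1, 0.8, -5.1]
width: 0.0164
t 18.23 p [ 0.5977 -0.0595  0.2034] yaw 15.5 z [ 0.004 -0.002 -1.   ] F [ 0.1  0.8 -5.1] M [-0.06 -0.01 -0.05] w 0.0164 j [-0.4   0.54  0.59  1.73 -0.35  0.98  0.59]
travel [-0.428  0.724  0.414] rot [ 0.003  -0.0009 -0.8445] mm 234 deg 76.0
```

View pics/z19.png

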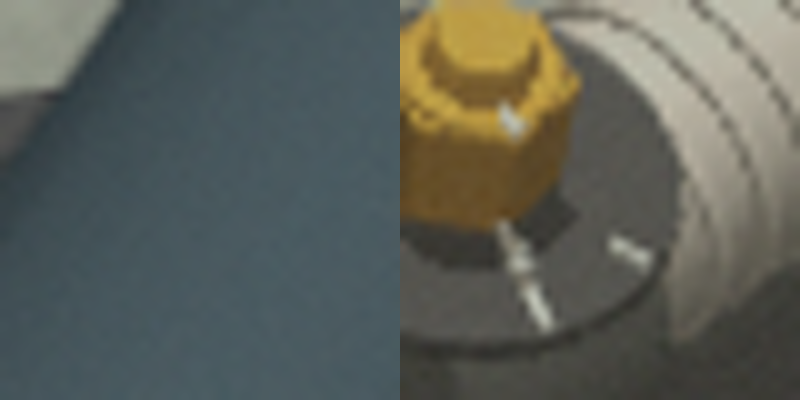

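View pics/s19.png

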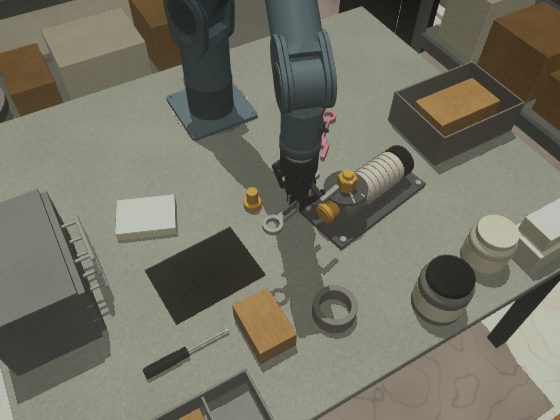

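```bash
python3 -c "
from h import *
c=cam('top');W=lambda x,y:(310+(x+.5)/3.3-.5,150+(y+.5)/3.3-.5)
P=np.array([onz(c,W(*u),.006) for u in[(20,66),(348,53),(370,283),(33,298)]]);print(P.round(3),P.mean(0));
d=P[0]-P[1];print(np.degrees(np.arctan2(d[1],d[0])));d=P[3]-P[2];print(np.degrees(np.arctan2(d[1],d[0])))
st();m=P.mean(0);go([m[0],m[1]-.004,.1],2)"
```

```text
[[ 0.608 -0.144  0.006]
 [ 0.623 -0.381  0.006]
 [ 0.456 -0.393  0.006]
 [ 0.44  -0.155  0.006]] [ 0.53146595 -0.26856373  0.006     ]
93.66609301982074
93.86419283694217
t 18.38 p [ 0.595  -0.0564  0.1996] yaw 15.72 z [-0.003 -0.    -1.   ] F [ 0.2  0.3 -3.9] M [-0.06  0.08  0.01] w 0.0162 j [-0.4   0.54  0.59  1.74 -0.35  0.97  0.6 ]
travel [-0.4778  0.7639  0.3992] rot [-0.0002  0.002   0.1524] mm 246 deg 13.7
```

```bash
python3 -m pendant '{"travel":[[-0.06,0.08,0],[-0.12,0.18,0],[-0.18,0.3,0],[-0.25,0.42,0],[-0.32,0.54,0.05],[-0.39,0.65,0.13],[-0.45,0.73,0.22],[-0.478,0.76,0.31],[-0.478,0.764,0.38],[-0.478,0.764,0.4],[-0.478,0.764,0.4]],"delta_rot":[[0,0,0.02],[0,0,0.04],[0,0,0.06],[0,0,0.08],[0,0,0.1],[0,0,0.12],[0,0,0.13],[0,0,0.132],[0,0,0.132],[0,0,0.132],[0,0,0.132]],"hand":[-1,-1,-1,-1,-1,-1,-1,-1,-1,-1,-1]}' 110; python3 -c "
from h import *
st();go([.5315,-.2725,.03],3.8);a=cam('top','t20.png')['pixels'];b=cam('scene','s20.png')['pixels']
cv2.imwrite('pics/z20.png',np.hstack([cv2.resize(i,None,fx=3,fy=3,interpolation=cv2.INTER_CUBIC) for i in(a[130:260,290:420],b[190:320,140:270])]))
cv2.imwrite('pics/z21.png',cv2.resize(a[155:205,165:225],None,fx=10,fy=10,interpolation=cv2.INTER_CUBIC))"
```

```text
t: 19.3
eef_pos: [0.5301, -0.2705, 0.0972]
tool_rot: [0.999, 0.034, -0.004, -0.001]
force: [-0.5, -0.1, -5.5]
width: 0.0167
t 19.3 p [ 0.5301 -0.2705  0.0972] yaw 3.91 z [-0.008  0.003 -1.   ] F [-0.5 -0.1 -5.5] M [ 0.03 -0.07 -0.  ] w 0.0167 j [-0.01  0.69  0.57  1.8  -0.49  0.8   0.88]
travel [0.007  0.0093 0.2687] rot [-0.002   0.0047  0.0012] mm 67 deg 0.5
```

View pics/z20.png

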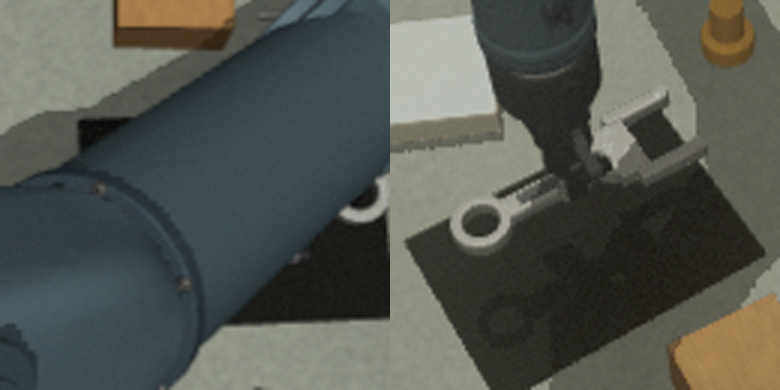

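View pics/z21.png

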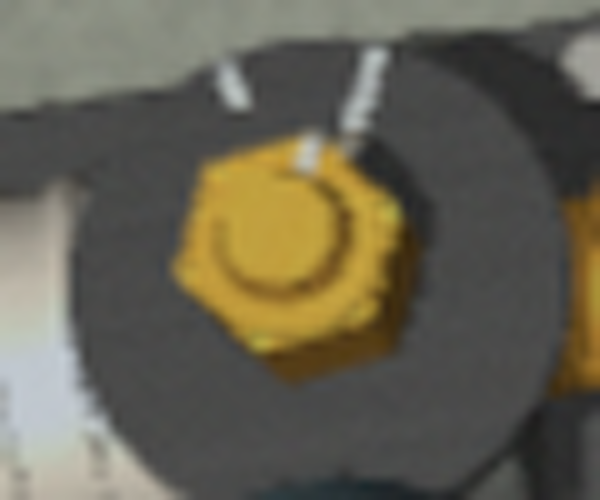

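```bash
python3 -c "
from h import *
c=cam('top');T=lambda x,y:(165+(x+.5)/10-.5,155+(y+.5)/10-.5)
C=np.array([.546,.119])
for n,u,z in[('stub',(278,235),.164),('line_o',(314,135),.151),('line_i',(305,168),.151),('long_o',(378,50),.114),('long_i',(352,130),.114),('short_o',(222,60),.114),('short_i',(240,107),.114)]:
  p=onz(c,T(*u),z);d=p[:2]-C;print(n,p.round(4),np.degrees(np.arctan2(d[1],d[0])).round(1),np.hypot(*d).round(4))"
```

```text
stub [0.5437 0.1189 0.164 ] -178.6 0.0023
line_o [0.5684 0.115  0.151 ] -10.1 0.0228
line_i [0.5613 0.1165 0.151 ] -9.2 0.0155
long_o [0.5971 0.1089 0.114 ] -11.2 0.0521
long_i [0.579  0.1136 0.114 ] -9.3 0.0335
short_o [0.5941 0.1426 0.114 ] 26.2 0.0536
short_i [0.5836 0.1381 0.114 ] 27.0 0.0422
```

```bash
python3 -m pendant '{"travel":[[0.007,0.009,0.08],[0.007,0.009,0.16],[0.007,0.009,0.24],[0.007,0.009,0.29],[0.007,0.009,0.32],[0.007,0.009,0.33],[0.007,0.009,0.33]],"delta_rot":[[-0.002,0.005,0],[-0.002,0.005,0],[-0.002,0.005,0],[-0.002,0.005,0],[-0.002,0.005,0],[-0.002,0.005,0],[-0.002,0.005,0]],"hand":[-1,-1,-1,-1,-1,-1,-1]}' 110; python3 -c "
from h import *
st();go([.5315,-.2725,.0100],3.8)"
```

```text
t: 20.03
eef_pos: [0.5347, -0.274, 0.0183]
tool_rot: [0.999, 0.035, 0.003, 0.002]
force: [-0.7, -0.7, -3.9]
width: 0.0166
t 20.03 p [ 0.5347 -0.274   0.0183] yaw 3.96 z [ 0.007 -0.003 -1.   ] F [-0.7 -0.7 -3.9] M [-0.05  0.    0.01] w 0.0166 j [ 0.06  0.81  0.48  1.81 -0.58  0.66  0.94]
travel [-0.0124 -0.0072  0.0331] rot [ 0.0023 -0.004   0.0017] mm 9 deg 0.4
```

```bash
python3 -m pendant '{"travel":[[-0.005,-0.005,0.01],[-0.005,-0.005,0.02],[-0.005,-0.005,0.026],[-0.005,-0.005,0.03],[-0.005,-0.005,0.03]],"delta_rot":[[0.002,-0.004,0],[0.002,-0.004,0],[0.002,-0.004,0],[0.002,-0.004,0],[0.002,-0.004,0]],"hand":[-1,-1,-1,-1,-1]}' 110; python3 -c "
from h import *
st()"
```

```text
t: 20.45
eef_pos: [0.5334, -0.2729, 0.0108]
tool_rot: [0.999, 0.035, 0.0, 0.0]
force: [-0.9, -0.3, -4.4]
width: 0.0166
t 20.45 p [ 0.5334 -0.2729  0.0108] yaw 3.96 z [ 0. -0. -1.] F [-0.9 -0.3 -4.4] M [-0.09  0.04 -0.  ] w 0.0166 j [ 0.06  0.82  0.47  1.81 -0.58  0.66  0.94]
```

Not yet bearing; down in small steps until the mat takes the weight.

```bash
python3 -m pendant '{"travel":[[0,0,0.003],[0,0,0.006],[0,0,0.006]],"delta_rot":[[0,0,0],[0,0,0],[0,0,0]],"hand":[-1,-1,-1]}' 110; python3 -c "
from h import *
st()"; python3 -m pendant '{"travel":[[0,0,0.003],[0,0,0.005],[0,0,0.005]],"delta_rot":[[0,0,0],[0,0,0],[0,0,0]],"hand":[-1,-1,-1]}' 110; python3 -c "
from h import *
st()"
```

```text
t: 20.7
eef_pos: [0.5335, -0.273, 0.0103]
tool_rot: [0.999, 0.034, 0.0, -0.0]
force: [-3.9, 2.6, 6.0]
width: 0.0165
t 20.7 p [ 0.5335 -0.273   0.0103] yaw 3.94 z [ 0.001  0.    -1.   ] F [-3.9  2.6  6. ] M [0.41 0.62 0.06] w 0.0165 j [ 0.06  0.82  0.47  1.81 -0.58  0.66  0.94]
t: 20.95
eef_pos: [0.5335, -0.273, 0.0103]
tool_rot: [0.999, 0.034, 0.0, -0.001]
force: [-4.6, 2.6, 11.0]
width: 0.0163
t 20.95 p [ 0.5335 -0.273   0.0103] yaw 3.94 z [ 0.001  0.001 -1.   ] F [-4.6  2.6 11. ] M [0.65 1.01 0.04] w 0.0163 j [ 0.06  0.82  0.47  1.81 -0.58  0.66  0.95]
```

```bash
python3 -m pendant '{"travel":[[0,0,0],[0,0,0],[0,0,0],[0,0,0],[0,0,0]],"delta_rot":[[0,0,0],[0,0,0],[0,0,0],[0,0,0],[0,0,0]],"hand":[-0.3,-0.1,0,0.2,0.2]}' 40; python3 -c "
from h import *
st()"; python3 -m pendant '{"travel":[[0,0,-0.05],[0,0,-0.15],[0,0,-0.3],[0,0,-0.45],[0,0,-0.6],[0,0,-0.75],[0,0,-0.8],[0,0,-0.8]],"delta_rot":[[0,0,0],[0,0,0],[0,0,0],[0,0,0],[0,0,0],[0,0,0],[0,0,0],[0,0,0]],"hand":[0.3,0.3,0.3,0.3,0.3,0.3,0.3,0.3]}'; python3 -c "
from h import *
st();b=cam('scene','s22.png')"
```

```text
t: 21.37
eef_pos: [0.5336, -0.2731, 0.0103]
tool_rot: [0.999, 0.034, 0.001, -0.0]
force: [-0.7, -0.2, 0.7]
width: 0.0514
t 21.37 p [ 0.5336 -0.2731  0.0103] yaw 3.94 z [ 0.001  0.001 -1.   ] F [-0.7 -0.2  0.7] M [-0.04 -0.03  0.01] w 0.0514 j [ 0.06  0.82  0.47  1.81 -0.58  0.66  0.95]
t: 22.03
eef_pos: [0.5354, -0.2748, 0.215]
tool_rot: [0.999, 0.034, 0.004, 0.001]
force: [-0.7, -0.2, -0.3]
width: 0.0554
t 22.03 p [ 0.5354 -0.2748  0.215 ] yaw 3.92 z [ 0.008 -0.002 -1.   ] F [-0.7 -0.2 -0.3] M [ 0.   -0.02  0.03] w 0.0554 j [-0.07  0.54  0.67  1.72 -0.39  1.    0.8 ]
```

View pics/s22.png

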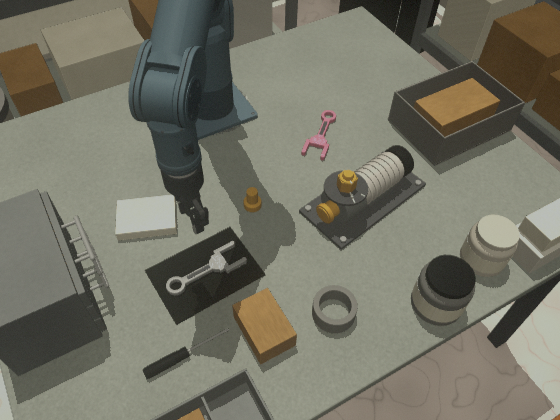

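The wrench lies flat within the mat (scene px 168–245, 240–292), and the bystanders look unmoved. Handing in.

```bash
python3 -c "
from h import *
b=cam('scene');a=cv2.imread('pics/scene0.png')
print([np.abs(a[y0:y1,x0:x1].astype(int)-b['pixels'][y0:y1,x0:x1]).mean().round(1) for x0,y0,x1,y1 in[(232,285,300,360),(310,285,360,335),(140,325,235,380),(300,105,340,160)]])
st();print(finish_job());st()"
```

```text
[np.float64(10.7), np.float64(7.6), np.float64(15.2), np.float64(30.8)]
t 22.13 p [ 0.5334 -0.273   0.2105] yaw 3.95 z [ 0.002  0.001 -1.   ] F [ 0.   0.6 -0. ] M [0.04 0.03 0.  ] w 0.0553 j [-0.07  0.55  0.66  1.73 -0.39  1.    0.8 ]
the job is handed in; nothing more can be done
None
the job is handed in; nothing more can be done
```

The job is done and handed in at about 22 s of the 66 s allowed.

- **Hand-tight:** I gripped the nut between the fingers and turned it about 58° clockwise. In both cameras the white pointer then lined up with the short mark.
- **Wrench pull:** I slid the wrench on from the side and pulled the nut round to the long mark. After the wrench came off, the top camera put the pointer at about -9° to -10° and the long mark at -9° to -11°. That is agreement within about 1°.
- **Laying down:** I lowered the wrench until the mat took its weight (6 to 11 N), then opened the fingers and raised the arm. It lies flat and wholly on the mat, along the mat's long side. At the start it overhung the short side.
- **Everything else:** In the last picture nothing else looks moved, and the gripper is clear of everything.

**Checks that disagreed:**
- The wrench turned about 48° for about 37° of nut. Part of this was jaw play; the rest was probably a slight turn of the wrench in the fingers, so I went by the pointer, not the arm angle.
- The scene camera read about 3 mm off the top camera at the nut, so I corrected for that.
- A rough pixel comparison with the first picture showed differences near the pink wrench, carton, tape and screwdriver. The pink wrench's was largest, at 31 grey levels. I put these down to the arm's changed shadow, because the objects sit at the same pixels, but I did not measure their positions again.

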